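# Fit the upper half of a trolley-jack handle

### The job

Put the jack's handle together: take its upper half, the steel tube with the ribbed rubber grip, out of the holder block and slide it fully home onto the leaning stub at the back of the trolley jack, turning it until the stub's spring button pops out through the hole in the tube; feel for it gently and do not wrench the tube on against the button. Let go of it so that it stays locked on, and leave the other things on the bench standing where they are.

Things in the scene. Friction and masses are not known exactly. Their poses are not given: they have to be found in the camera images.
- jack: Trolley jack, fixed on the bench, 410 long, 205 wide, 142 high. Origin on the bench under the handle pivot, at the end nearest the robot; x runs along the jack to its saddle (away from the robot), z up. The pivot is 70 above the origin; from it the handle socket and stub lean back to -x in the x-z plane. Else, steel near the pivot is below 105, side plates at y = +-56.
- shoulder (a point): Middle of the face of the shoulder (collar of 37 diameter) at the foot of the stub, 62 from the pivot. z runs along the stub to its nose, 30 to 46 degrees from vertical; x is the stub's upper side, facing up and away from the robot; y is level. The mouth of the handle half must come to sit here. The socket keeps its lean unless forced (over 12 N m).
- nose (a point): End of the stub, on its axis, 62 from the shoulder; axes as shoulder. The stub is a steel rod of 23 diameter; its last 12 taper to 12 diameter at the nose. It is clamped turned about its own axis, with its button, by up to 55 degrees either way from the x of shoulder, and this turn is not reported: see or feel it. It does not turn unless forced (over 6 N m).
- lock_button (a joint): Spring button, 9 diameter, round head, on the stub's upper side, 28 from the shoulder. 0 = out, 6 proud; 0.006 m = flush (3 N to start, 6 N flush). The tube's flared mouth presses it in as the tube is pushed on (about 5 to 15 N). It rides on the bore, reading 0.003 to 0.0055, until it meets the hole and springs out to 0; then the tube can turn only some 10 degrees more and not come off.
- handle: Upper half of the handle, loose: steel tube 205 long, about 0.32 kg, upright in a pocket of the holder, grip up. Origin in the middle of its open mouth (lower end), z along the tube to the grip end, lock hole on the +x side. Steel part 31 diameter; rubber grip 33 diameter from 92 to 205. Bore 24.8 diameter, 72 deep; mouth flared inside to 32.6, outside to 35.6.
- hole (a point): Middle of the lock hole, 11 wide and 12 long, through the wall of the handle half on its +x side, 28 from the mouth: it lies over the button when the mouth sits on the shoulder and the turn is right. Axes as handle.
- holder: Wooden tool block, fixed, 75 (x) by 275 (y) by 24 high, with three round pockets of 41 diameter and 18 deep in a row along y, 95 apart; origin in the middle of its underside. The handle half, the torch and the pipe stand in them, in any order.
- torch: Bystander: aluminium pocket torch, 125 tall, 36 diameter at its head, standing in a pocket; origin at its foot.
- pipe: Bystander: plain length of steel pipe, 27 diameter, 150 tall, no grip and no hole, standing in a pocket; origin at its foot.
- oil_bottle: Bystander: oil bottle, 72 diameter, 190 tall, standing on the bench; origin at its foot.
- bulb_carton: Bystander: small carton 75 x 55 x 50 high on the bench; origin in the middle of its underside.

How it is judged (in metres and radians):
At the end, for the whole second after the job is handed in: The handle half sits on the stub with its mouth on the shoulder (within 3 mm along the stub, 4 mm sideways, 4.5 degrees), the button has sprung out through its hole (less than 1.5 mm pressed in), and the handle is at rest and released (value of joint lock_button below 0.0015 m and z of handle in the frame of shoulder between -0.003 and 0.003 m and x of handle in the frame of shoulder between -0.004 and 0.004 m and y of handle in the frame of shoulder between -0.004 and 0.004 m and angle between the z axis of handle and the z axis of shoulder, either way round below 0.08 rad and linear speed of handle below 0.02 m/s); the robot touches nothing.
It fails at once if the torch is knocked over or shifted by more than 40 mm (distance of torch from where it was at the start of the episode above 0.04 m or angle between torch's own z axis and vertical above 0.4 rad).
It fails at once if the pipe is knocked over or shifted by more than 40 mm (distance of pipe from where it was at the start of the episode above 0.04 m or angle between pipe's own z axis and vertical above 0.4 rad).
It fails at once if the oil bottle is knocked over or shifted by more than 40 mm (distance of oil_bottle from where it was at the start of the episode above 0.04 m or angle between oil_bottle's own z axis and vertical above 0.4 rad).
It fails at once if the carton is knocked over or shifted by more than 40 mm (distance of bulb_carton from where it was at the start of the episode above 0.04 m or angle between bulb_carton's own z axis and vertical above 0.4 rad).
It fails at once if the handle half is forced against the stub or its button with over 90 N (contact force between handle and jack above 90 N).
It also fails if it takes over 51 s, if anything falls off the work surface, if the arm or the gripper's body presses on something with over 40 N, if the wrist force passes 120 N, or if a joint passes its speed limit or range.

### The arm

A 6-joint arm with a two-finger parallel gripper is mounted at the origin on the work surface. World frame = base frame: x ahead of the robot, y to its left, z up, the work surface at z = 0. Lengths are in mm, angles in rad, forces in N, time in s.
With the tool pointing down it reaches from about 250 to 775 mm from the base axis. Payload 8.9 kg.
Tool frame: the origin (TCP) lies at the very end of the fingers, on their centre line; the grasp point (between the pads) lies 19 mm behind it (r.grip_depth is the distance from the TCP to the grasp point, in mm); z points along the fingers, y is the line along which they close (so a half turn about z gives the same grasp; the last joint's range is limited). The gripper opens to 85 mm and grips with 20 to 120 N. Pads are 22 mm wide; open, the fingers measure 114 mm over their backs; the gripper's body (76 mm by 85 mm) begins 54 mm behind the grasp point. The pads swing forward as they close: fully open they stand 13 mm farther back than shut.
Start: joints at [-1.471, 0.291, -0.153, 1.127, 0, 1.431], TCP at [124.184, -510.1, 231.305] pointing down, gripper open.
Joint ranges: [-2.52, 2.52], [-0.91, 1.74], [-1.3, 1.37], [-1.96, 2.02], [-1.52, 1.47], [-3.14, 3.14]. Speed limits (rad/s): [2.22, 2.22, 2.79, 3.14, 3.14, 3.14].

### API

Orientations are given as [roll, pitch, yaw] about the fixed x, y, z axes, in that order (R = Rz(yaw) Ry(pitch) Rx(roll)).
In Python, from station import r gives the robot as it stands.
- The arm moves only by the tool servo_tool, never from a script. Its argument "plan" is a list of rows, each an object with "delta_pos": the shift along the tool's x, y, z in mm, a list of three; "yaw": the turn about the tool's z in rad. A call has 1 to 5 rows; each row is the pose to reach, as a shift and turn from the pose commanded when the call began, along the tool's axes at that moment; what a row does not reach only later rows make up. A row lasts 1/12 s, in which the tool goes at most 41.7 mm and 7.16 degrees, less where a joint would pass 70% of its speed; a pose out of reach is approached as far as the arm can. A call with a gripper value outside its range is refused whole. "jaw" is the opening in per cent of the stroke, from 0 (shut) to 100 (fully open), set as the call begins (left out, the last holds). The fingers move at their own pace and stop on an object; "grip_force" is the grip in N (left out, the last holds). Time passes only in rows, so rows that repeat a pose let the fingers close. It gives the time, the measured TCP pose, the force, the opening and the grip force at its end, in the units of the state.
- r.observe(): the state, without advancing time (a new reading comes with each control period).
- r.capture(name): name is "scene" or "top" or "wrist"; returns the picture (400x640x3 uint8, red, green, blue); there is no depth.
- r.camera_model(name): a dict with "fov_y" (degrees; the focal length in pixels is half the picture's height over the tangent of half this angle, whatever the lens; pixels are square), "cx", "cy" (the principal point, pixels), "view" (4x4, takes a point from world to camera coordinates). Camera axes: x right, y up, looking along -z (the intrinsics and any distortion apply to the point x, -y, -z); pixel columns grow to the right and rows downward; lengths in mm; the calibration is good to about 2 mm. A picture is of the moment at which its call begins: read the wrist's pose just before it. camera_model takes no time and is no camera call; for the wrist camera it gives the pose at the moment of the call.
- r.sign_off(): hands the job in; it is judged then, once.
The state is a dict: "time_s": time; "joint_pos": joint angles; "joint_velocities": joint speeds; "joint_efforts": joint torques, N m; "position": TCP position; "eef_rot": TCP orientation; "contact_force": force on the tool from outside, world axes, zero at the start; "torque": the same for the moment, N m; "width": finger opening in mm; "grip_force": force on a finger pad.
Only numpy, scipy, OpenCV 4.12 (cv2) and the standard library are available. Lean on these libraries where they do the work, as an engineer would, in place of code of your own. Each camera call takes 0.05 s, during which the arm holds its last target. There are 200 camera calls.

## Working session

There is one attempt and no reset: what is moved stays moved. The work goes in short steps, Python scripts to look and compute and a tool call to move; the robot and the scene stay as the last step left them, time stands still between calls to the robot, and variables do not carry over. Pictures are saved under pics/ and viewed, at most 10 in all, crops included, and the job is handed in when it is done.

Besides the shell and the picture viewer there is one more tool, called after ">>>" by a JSON object that holds its "api" and its "payload". servo_tool: Moves the arm, as the interface text tells. Its arguments: {"type":"object","properties":{"plan":{"type":"array"},"jaw":{"type":"number"},"grip_force":{"type":"number"}},"required":["plan"]}

```bash
ls; mkdir -p pics; python3 - <<'E'
from station import r
import cv2, numpy as np
print(r.observe())
for n in ("scene","top"):
    im=r.capture(n); cv2.imwrite(f"pics/{n}0.png",im[:,:,::-1]); 
    m=r.camera_model(n); print(n,{k:(np.round(v,4).tolist() if k=="view" else v) for k,v in m.items()})
m=r.camera_model("wrist");print(m)
E
```

```text
pics
{'time_s': 0.0, 'joint_pos': array([-1.47132569e+00,  2.91247873e-01, -1.54109313e-01,  1.12671487e+00,
        1.94012394e-05,  1.43149877e+00]), 'joint_velocities': array([ 0.00078904, -0.00029664,  0.00015591,  0.00045839,  0.00012004,
       -0.00025231]), 'joint_efforts': array([ 6.13848133e-04, -5.37142503e+01,  3.31373405e+01,  1.54364062e-02,
       -3.24019056e-04, -4.46467876e-07]), 'position': array([ 124.13330978, -509.66779223,  230.75549741]), 'eef_rot': array([-3.14033198e+00, -1.96344652e-04,  2.38768053e-01]), 'contact_force': array([ 0.53843964, -0.16913101, -0.33142638]), 'torque': array([-0.02645489, -0.01202861,  0.04669335]), 'grip_force': 0.0, 'width': 85.52602014876237}
scene {'fov_y': 51.81972773177035, 'cx': 323.2785020720772, 'cy': 203.12554815274245, 'view': [[0.8745, 0.4848, -0.0131, -494.066], [-0.3027, 0.5668, 0.7662, 56.6112], [0.3789, -0.6661, 0.6424, -1325.2851], [0.0, 0.0, 0.0, 1.0]]}
top {'fov_y': 44.466938606554315, 'cx': 316.30068364143165, 'cy': 204.27800932543562, 'view': [[0.0125, -0.9999, -0.0054, 6.7572], [0.9972, 0.0121, 0.0735, -553.7771], [-0.0734, -0.0063, 0.9973, -1530.786], [0.0, 0.0, 0.0, 1.0]]}
{'fov_y': 58.87687589355788, 'cx': 324.53138434364104, 'cy': 204.14770959425934, 'view': array([[ 2.36848761e-01, -9.71546477e-01, -3.28335985e-04,
        -5.25729665e+02],
       [ 9.28929143e-01,  2.26558251e-01, -2.92851508e-01,
         3.91198551e+01],
       [ 2.84593238e-01,  6.90565160e-02,  9.56157877e-01,
        -3.78547371e+02],
       [ 0.00000000e+00,  0.00000000e+00,  0.00000000e+00,
         1.00000000e+00]])}
```

View pics/scene0.png

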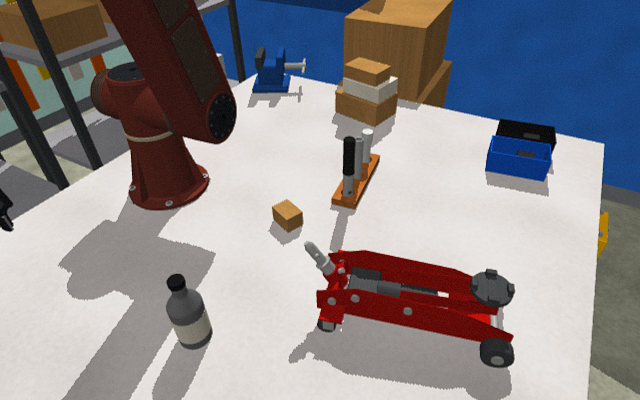

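View pics/top0.png

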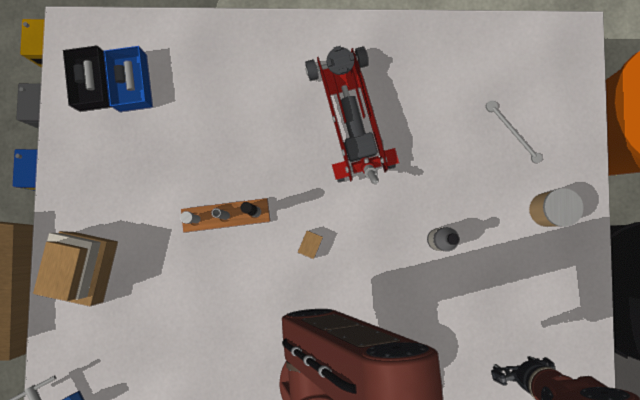

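The scene shows the grip-topped handle in the holder pocket nearest the jack (scene ≈349,150; top ≈248,208). The jack's stub is at scene ≈313,250 and top ≈372,175. The carton is at top ≈311,243 and the bottle at ≈445,240.

```bash
cat > h.py <<'E'
import numpy as np, cv2
from scipy.optimize import least_squares
from station import r
def cam(n):
    m=r.camera_model(n); return m,200/np.tan(np.radians(m["fov_y"]/2))
def proj(mf,P):
    m,f=mf; c=m["view"]@np.append(P,1); return np.array([m["cx"]+f*c[0]/-c[2], m["cy"]-f*c[1]/-c[2]])
def ray(mf,uv):
    m,f=mf; V=np.array(m["view"]); R=V[:3,:3]; C=-R.T@V[:3,3]
    d=R.T@np.array([(uv[0]-m["cx"])/f,-(uv[1]-m["cy"])/f,-1]); return C,d
def atz(mf,uv,z):
    C,d=ray(mf,uv); return C+d*(z-C[2])/d[2]
def tri(obs):
    A=np.zeros((3,3));b=np.zeros(3)
    for mf,uv in obs:
        C,d=ray(mf,uv);d=d/np.linalg.norm(d);M=np.eye(3)-np.outer(d,d);A+=M;b+=M@C
    return np.linalg.solve(A,b)
E
python3 - <<'E'
from h import *
s=cv2.imread("pics/scene0.png");t=cv2.imread("pics/top0.png")
def z(im,x,y,w,h,k): return cv2.resize(im[y:y+h,x:x+w],None,fx=k,fy=k,interpolation=cv2.INTER_CUBIC)
# scene crops: holder 320..390,120..210 ; stub 290..360,230..300 ; top crops
out=np.zeros((600,800,3),np.uint8)
a=z(s,320,120,80,60,5);out[:300,:400]=a
out[:300,400:]=z(s,295,230,80,60,5)
out[300:,:400]=z(t,175,185,100,75,4)
out[300:,400:]=z(t,325,135,80,60,5)
cv2.imwrite("pics/c1.png",out)
T=cam("top");S=cam("scene")
for n,m in(("top",T),("scene",S),("wrist",cam("wrist"))): print(n,ray(m,(m[0]["cx"],m[0]["cy"])))
print("handle top",atz(T,(248,208),211),"stub",atz(T,(372,175),168),"carton",atz(T,(311,243),50),"saddle",atz(T,(341,60),142))
print(tri([(T,(372,178)),(S,(309,245))]))
E
```

```text
top (array([ 439.80231054,    3.74010859, 1567.34824563]), array([ 0.07339571,  0.00634262, -0.99728273]))
scene (array([ 951.3612504 , -675.37919208,  801.53681833]), array([-0.37889627,  0.666123  , -0.64243114]))
wrist (array([ 195.91086837, -493.49256695,  373.23474324]), array([-0.28459324, -0.06905652, -0.95615788]))
handle top [526.94689062 202.12249129 211.        ] stub [ 629.23826803 -146.6389897   168.        ] carton [431.23564333  28.27548158  50.        ] saddle [977.42619506 -55.51621808 142.        ]
[ 618.48655814 -148.99993008  163.45119806]
```

View pics/c1.png

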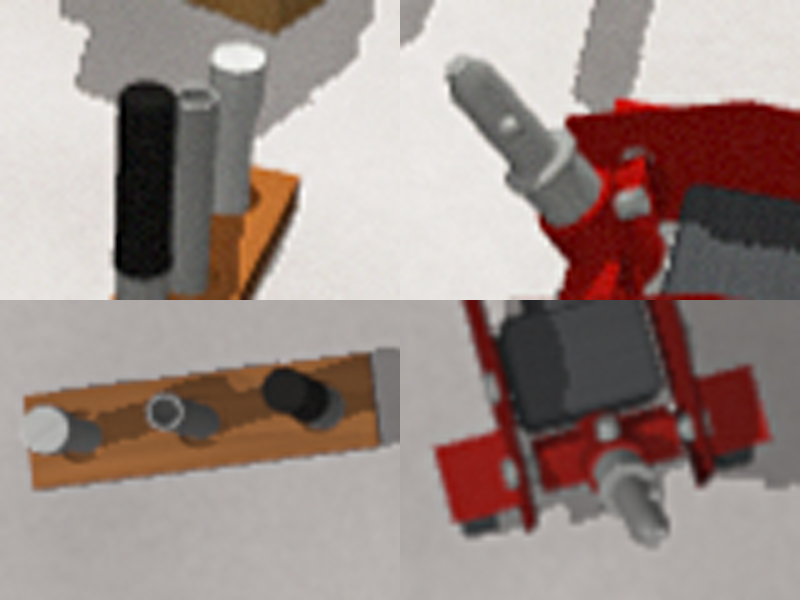

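Stub nose is at scene ≈(307,244) and top ≈(376,181). The shoulder is ≈(322,263) / (369,170), and the button ≈(317,255) / (376,173), facing the −y side. I'll move over the stub for a close look.

>>> {"api": "servo_tool", "payload": {"plan": [{"delta_pos": [186, -74, 0], "yaw": 0}, {"delta_pos": [186, -74, 0], "yaw": 0}, {"delta_pos": [186, -74, 0], "yaw": 0}, {"delta_pos": [186, -74, 0], "yaw": 0}, {"delta_pos": [186, -74, 0], "yaw": 0}]}}

```text
time_s: 0.52
position: [289.0, -392.1, 231.1]
eef_rot: [-3.141, -0.0, 0.239]
contact_force: [0.0, -0.7, 0.3]
width: 85.6
grip_force: 0.0
```

>>> {"api": "servo_tool", "payload": {"plan": [{"delta_pos": [186, -74, 0], "yaw": 0}, {"delta_pos": [186, -74, 0], "yaw": 0}, {"delta_pos": [186, -74, 0], "yaw": 0}, {"delta_pos": [186, -74, 0], "yaw": 0}, {"delta_pos": [186, -74, 0], "yaw": 0}]}}

```text
time_s: 0.93
position: [452.5, -276.1, 231.1]
eef_rot: [-3.141, -0.0, 0.24]
contact_force: [1.3, -0.7, 0.3]
width: 85.4
grip_force: 0.0
```

>>> {"api": "servo_tool", "payload": {"plan": [{"delta_pos": [206, -82, 0], "yaw": 0}, {"delta_pos": [206, -82, 0], "yaw": 0}, {"delta_pos": [206, -82, 0], "yaw": 0}, {"delta_pos": [206, -82, 0], "yaw": 0}, {"delta_pos": [206, -82, 0], "yaw": 0}]}}

```text
time_s: 1.35
position: [621.7, -155.9, 230.9]
eef_rot: [-3.141, 0.0, 0.239]
contact_force: [1.1, -1.4, 0.3]
width: 85.4
grip_force: 0.0
```

```bash
python3 - <<'E'
from h import *
S=cam("scene");T=cam("top")
def pts(p):
    jx,jy,ps,le,be=p
    X=np.array([np.cos(ps),np.sin(ps),0]);Y=np.array([-np.sin(ps),np.cos(ps),0]);Z=np.array([0,0,1.])
    a=-np.sin(le)*X+np.cos(le)*Z; u=np.cos(le)*X+np.sin(le)*Z
    pv=np.array([jx,jy,70]); d=np.cos(be)*u+np.sin(be)*Y
    return pv+62*a,pv+124*a,pv+90*a+16*d,np.array([jx,jy,0]),X
def res(p):
    sh,no,bu,o,X=pts(p); e=[]
    for m,P,uv in((S,no,(307,244)),(S,sh,(322.4,263)),(S,bu,(316.8,254.6)),(T,no,(376,181.4)),(T,sh,(369.4,170)),(T,bu,(376,173))): e+=list(proj(m,P)-uv)
    sd=np.array([977.4,-55.5,0])-o; e.append(np.dot(sd,[-X[1],X[0],0])/4)
    return e
f=least_squares(res,[690,-160,.25,.66,-.3]);print(f.x,np.round(f.fun,1));[print(q) for q in pts(f.x)]
np.save("p.npy",f.x)
print(r.observe()["position"],r.observe()["eef_rot"],r.observe()["joint_pos"])
im=r.capture("wrist");cv2.imwrite("pics/w1.png",im[:,:,::-1]);np.save("w1cam.npy",cam("wrist"),allow_pickle=True)
W=cam("wrist"); print([proj(W,q) for q in pts(f.x)[:3]])
E
```

```text
[ 6.81683296e+02 -1.36302628e+02  2.65974521e-01  6.34200133e-01
 -8.28839621e-01] [-1.3 -0.5  0.3 -0.9  0.8  1.8 -0.8 -0.1  0.7  1.5 -0.3 -1.3  0.1]
[ 646.2380196  -145.95895319  119.94384594]
[ 610.79274307 -155.61527884  169.88769187]
[ 641.7336971  -159.41026817  148.90542746]
[ 681.68329613 -136.30262754    0.        ]
[0.96483681 0.26284965 0.        ]
[ 621.72124959 -155.92316387  230.93334361] [-3.14134753e+00  4.93592915e-04  2.38996077e-01] [-3.59665680e-01  5.18551923e-01  1.93695720e-01  1.24648601e+00
 -7.56614056e-05  2.54293098e+00]
[array([322.27653899, 172.61295329]), array([323.16427925, 247.29796737]), array([340.30012466, 193.1671879 ])]
```

View pics/w1.png

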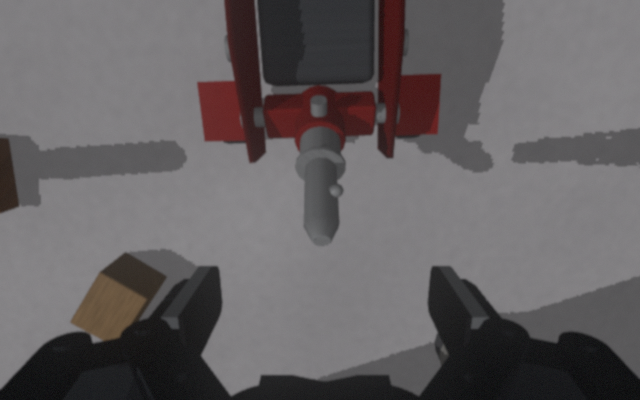

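The nose end is at ≈(321,241), the collar at ≈(321,160), and the button at ≈(336,190), right of the axis (−y side). I'll zoom in for accuracy.

```bash
python3 - <<'E'
import cv2
w=cv2.imread("pics/w1.png")
cv2.imwrite("pics/c2.png",cv2.convertScaleAbs(cv2.resize(w[135:255,270:370],None,fx=5,fy=5,interpolation=cv2.INTER_CUBIC),alpha=1.6))
E
```

```text
(no output)
```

View pics/c2.png

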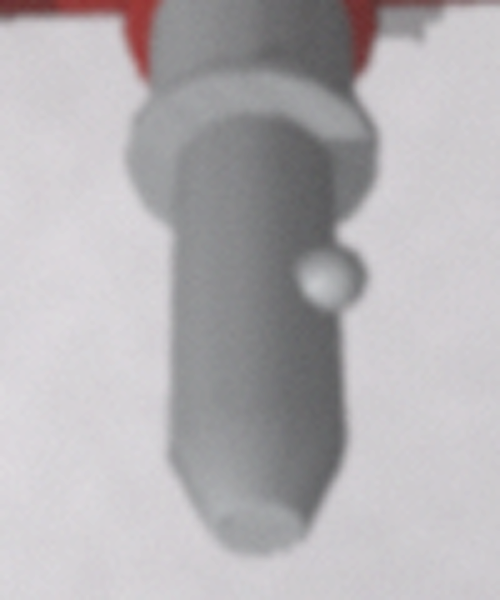

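```bash
cat >> h.py <<'E'
def pts(p,rb=13):
    jx,jy,ps,le,be=p
    X=np.array([np.cos(ps),np.sin(ps),0]);Y=np.array([-np.sin(ps),np.cos(ps),0]);Z=np.array([0,0,1.])
    a=-np.sin(le)*X+np.cos(le)*Z; u=np.cos(le)*X+np.sin(le)*Z
    pv=np.array([jx,jy,70]); d=np.cos(be)*u+np.sin(be)*Y
    return pv+62*a,pv+124*a,pv+90*a+rb*d,np.array([jx,jy,0]),X
E
python3 - <<'E'
from h import *
S=cam("scene");T=cam("top");W=cam("wrist")
def res(p):
    sh,no,bu,o,X=pts(p); e=[]
    for m,P,uv in((S,no,(307,244)),(S,sh,(322.4,263)),(S,bu,(316.8,254.6)),(T,no,(376,181.4)),(T,sh,(369.4,170)),(T,bu,(376,173)),
      (W,no,(322.4,240.4)),(W,sh,(320.4,165)),(W,bu,(336.4,190.2))): e+=list(proj(m,P)-uv)
    sd=np.array([977.4,-55.5,0])-o; e.append(np.dot(sd,[-X[1],X[0],0])/4)
    return e
f=least_squares(res,np.load("p.npy"),loss="soft_l1");print(f.x,np.degrees(f.x[2:]),np.round(res(f.x),1));[print(q) for q in pts(f.x)]
np.save("p.npy",f.x)
print("handle", tri([(T,(246.3,208)),(S,(349.6,138.4))]), atz(T,(246.3,208),211),atz(S,(349.6,138.4),211))
E
```

```text
[ 6.88584516e+02 -1.33444071e+02  2.67024154e-01  6.85147080e-01
 -9.52205261e-01] [ 15.29935702  39.25603605 -54.55734268] [-0.   0.6  2.6 -0.2  1.5  2.6 -1.5 -0.6 -0.1  0.1 -1.3 -1.2 -0.7  0.9
  0.5  0.4  0.5 -0.1 -0.3]
[ 650.74212341 -143.79612204  118.00821107]
[ 612.89973033 -154.14817286  166.01642214]
[ 642.07700691 -157.14671051  144.45962962]
[ 688.58451649 -133.44407123    0.        ]
[0.96456038 0.26386223 0.        ]
handle [530.29475895 208.76332836 211.80551459] [526.88937066 206.85242924 211.        ] [532.78467933 212.70031559 211.        ]
```

>>> {"api": "servo_tool", "payload": {"plan": [{"delta_pos": [-33, -127, 41], "yaw": 0}, {"delta_pos": [-33, -127, 41], "yaw": 0}, {"delta_pos": [-33, -127, 41], "yaw": 0}, {"delta_pos": [-33, -127, 41], "yaw": 0}, {"delta_pos": [-33, -127, 41], "yaw": 0}]}}

```text
time_s: 1.82
position: [555.8, -39.2, 189.2]
eef_rot: [-3.14, 0.003, 0.242]
contact_force: [0.3, -0.2, 0.0]
width: 85.3
grip_force: 0.0
```

```bash
python3 - <<'E'
from h import *
W=cam("wrist")
im=r.capture("wrist");cv2.imwrite("pics/w2.png",im[:,:,::-1])
print(r.observe()["position"],proj(W,[530,209,34]),proj(W,[530,209,211]))
E
```

```text
[557.65052027 -41.0271082  190.10483609] [ 27.45119146 143.89407747] [-368.82154252  209.88074539]
```

>>> {"api": "servo_tool", "payload": {"plan": [{"delta_pos": [15, -125, -60], "yaw": -0.3}, {"delta_pos": [15, -125, -60], "yaw": -0.3}, {"delta_pos": [15, -125, -60], "yaw": -0.3}, {"delta_pos": [15, -125, -60], "yaw": -0.3}, {"delta_pos": [15, -125, -60], "yaw": -0.3}]}}

```text
time_s: 2.28
position: [545.2, 84.6, 252.7]
eef_rot: [3.14, -0.004, 0.541]
contact_force: [0.4, 0.2, -0.1]
width: 85.3
grip_force: 0.0
```

```bash
python3 - <<'E'
from h import *
W=cam("wrist")
im=r.capture("wrist")[:,:,::-1]
print(r.observe()["position"],r.observe()["eef_rot"],proj(W,[530,209,34]),proj(W,[530,209,211]))
a=cv2.imread("pics/w2.png"); s=cv2.imread("pics/scene0.png")
out=np.zeros((600,800,3),np.uint8)
out[:300,:480]=cv2.resize(a,(480,300)); 
out[300:,:480]=cv2.resize(im,(480,300))
out[:,480:]=cv2.resize(s[150:225,320:360],(320,600),interpolation=cv2.INTER_CUBIC)
cv2.imwrite("pics/w3.png",im);cv2.imwrite("pics/c3.png",cv2.convertScaleAbs(out,alpha=1.3))
E
```

```text
[544.85209072  83.02871168 251.36688129] [ 3.13986672e+00 -2.14080890e-03  5.39388615e-01] [207.95159273 119.81003446] [100.51358373 140.99365939]
```

View pics/c3.png

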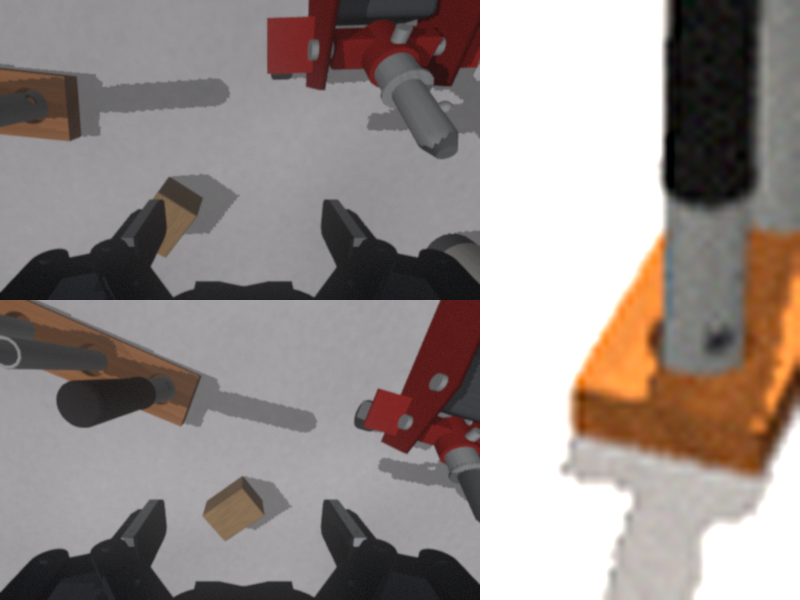

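In the scene crop, the lock hole shows dark at crop (718,340), slightly right of the tube's middle. That puts its yaw at ≈ −45°. In the second wrist view, the grip's top disc is at ≈(113,137) px.

```bash
python3 - <<'E'
from h import *
W=cam("wrist");S=cam("scene");T=cam("top")
o=r.observe();p=o["position"];y=o["eef_rot"][2]
print(p,y,atz(W,(113,137),211),tri([(T,(246.3,208)),(S,(349.6,138.4)),(W,(113,137))]))
q=np.array([530,209,250]);d=q-p
print("tool d",d[0]*np.cos(y)+d[1]*np.sin(y),d[0]*np.sin(y)-d[1]*np.cos(y),-d[2])
w=cv2.imread("pics/w3.png")
E
```

```text
[544.85209072  83.02871168 251.36688129] 0.5393886149905804 [535.54034258 202.01986522 211.        ] [531.83972186 206.66144902 210.35832929]
tool d 51.956869726064426 -115.71444925920223 1.3668812901482852
```

>>> {"api": "servo_tool", "payload": {"plan": [{"delta_pos": [53, -112, 0], "yaw": 0}, {"delta_pos": [53, -112, 0], "yaw": 0}, {"delta_pos": [53, -112, 0], "yaw": 0}, {"delta_pos": [53, -112, 0], "yaw": 0}, {"delta_pos": [53, -112, 0], "yaw": 0}]}}

```text
time_s: 2.75
position: [531.9, 206.3, 249.4]
eef_rot: [3.141, 0.001, 0.54]
contact_force: [0.9, -0.4, -0.1]
width: 85.1
grip_force: 0.0
```

>>> {"api": "servo_tool", "payload": {"plan": [{"delta_pos": [0, 0, 30], "yaw": 0}, {"delta_pos": [0, 0, 60], "yaw": 0}, {"delta_pos": [0, 0, 88], "yaw": 0}, {"delta_pos": [0, 0, 88], "yaw": 0}, {"delta_pos": [0, 0, 88], "yaw": 0}]}}

```text
time_s: 3.17
position: [531.1, 204.0, 161.4]
eef_rot: [-3.141, 0.003, 0.536]
contact_force: [0.4, -0.2, 1.0]
width: 85.7
grip_force: 0.0
```

```bash
python3 - <<'E'
from h import *
im=r.capture("wrist")[:,:,::-1]; W=cam("wrist")
print(r.observe()["position"],r.observe()["contact_force"],proj(W,[532,206,211]),proj(W,r.observe()["position"]+[0,0,48]))
out=cv2.resize(im,(640,400)); cv2.imwrite("pics/w4.png",out)
E
```

```text
[532.23178268 204.6689029  162.99647517] [ 0.25744206 -0.23709476  0.90263288] [318.03435115 337.44630407] [322.04544355 338.7282581 ]
```

View pics/w4.png

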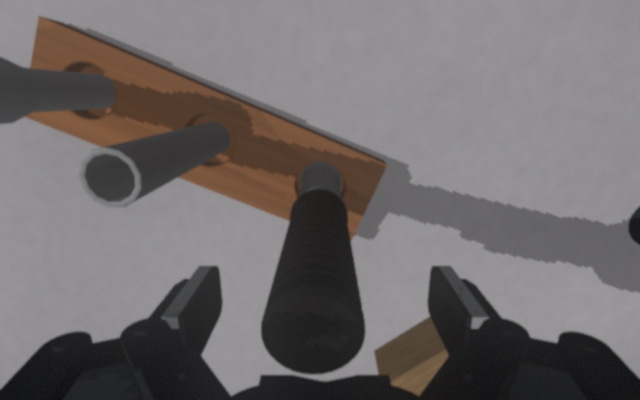

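The open fingers straddle the grip. The tube's end disc is centred at ≈(313,323) px, so I'll shift +4,−3, grip, and turn it 25° in the pocket. Then I'll regrip at the original yaw.

>>> {"api": "servo_tool", "payload": {"plan": [{"delta_pos": [4, -3, 0], "yaw": 0}, {"delta_pos": [4, -3, 0], "yaw": 0}, {"delta_pos": [4, -3, 0], "yaw": 0}]}}

```text
time_s: 3.47
position: [534.4, 211.1, 163.8]
eef_rot: [3.141, -0.002, 0.539]
contact_force: [0.2, -0.7, 0.4]
width: 85.4
grip_force: 0.0
```

>>> {"api": "servo_tool", "payload": {"plan": [{"delta_pos": [0, 0, 0], "yaw": 0}, {"delta_pos": [0, 0, 0], "yaw": 0}, {"delta_pos": [0, 0, 0], "yaw": 0}, {"delta_pos": [0, 0, 0], "yaw": 0}, {"delta_pos": [0, 0, 0], "yaw": 0}], "jaw": 0, "grip_force": 30}}

```text
time_s: 3.88
position: [533.4, 210.9, 162.5]
eef_rot: [3.141, -0.0, 0.539]
contact_force: [-0.3, -0.3, 0.8]
width: 32.1
grip_force: 29.6
```

>>> {"api": "servo_tool", "payload": {"plan": [{"delta_pos": [0, 0, 0], "yaw": 0}, {"delta_pos": [0, 0, 0], "yaw": 0}, {"delta_pos": [0, 0, 0], "yaw": 0}]}}

```text
time_s: 4.13
position: [533.4, 210.9, 162.5]
eef_rot: [3.141, -0.0, 0.539]
contact_force: [0.0, 0.8, 3.6]
width: 32.3
grip_force: 29.7
```

>>> {"api": "servo_tool", "payload": {"plan": [{"delta_pos": [0, 0, 0], "yaw": -0.12}, {"delta_pos": [0, 0, 0], "yaw": -0.24}, {"delta_pos": [0, 0, 0], "yaw": -0.36}, {"delta_pos": [0, 0, 0], "yaw": -0.445}, {"delta_pos": [0, 0, 0], "yaw": -0.445}]}}

```text
time_s: 4.55
position: [533.4, 211.2, 162.5]
eef_rot: [-3.141, -0.001, 0.988]
contact_force: [-0.2, 0.8, 3.2]
width: 32.3
grip_force: 29.7
```

>>> {"api": "servo_tool", "payload": {"plan": [{"delta_pos": [0, 0, 0], "yaw": 0}, {"delta_pos": [0, 0, 0], "yaw": 0}, {"delta_pos": [0, 0, 0], "yaw": 0}, {"delta_pos": [0, 0, 0], "yaw": 0}], "jaw": 65}}

```text
time_s: 4.88
position: [533.2, 210.8, 162.1]
eef_rot: [-3.141, 0.0, 0.982]
contact_force: [0.1, 0.5, -0.6]
width: 55.5
grip_force: 0.0
```

>>> {"api": "servo_tool", "payload": {"plan": [{"delta_pos": [0, 0, 0], "yaw": 0.12}, {"delta_pos": [0, 0, 0], "yaw": 0.24}, {"delta_pos": [0, 0, 0], "yaw": 0.36}, {"delta_pos": [0, 0, 0], "yaw": 0.445}, {"delta_pos": [0, 0, 0], "yaw": 0.445}]}}

```text
time_s: 5.3
position: [533.2, 210.8, 162.2]
eef_rot: [3.142, 0.0, 0.534]
contact_force: [-0.2, 0.1, -0.4]
width: 55.5
grip_force: 0.0
```

>>> {"api": "servo_tool", "payload": {"plan": [{"delta_pos": [0, 0, 0], "yaw": 0}, {"delta_pos": [0, 0, 0], "yaw": 0}, {"delta_pos": [0, 0, 0], "yaw": 0}, {"delta_pos": [0, 0, 0], "yaw": 0}, {"delta_pos": [0, 0, 0], "yaw": 0}], "jaw": 0, "grip_force": 30}}

```text
time_s: 5.72
position: [533.4, 210.8, 162.4]
eef_rot: [3.141, -0.0, 0.54]
contact_force: [0.2, -0.3, 1.8]
width: 32.2
grip_force: 29.7
```

>>> {"api": "servo_tool", "payload": {"plan": [{"delta_pos": [0, 0, -30], "yaw": 0}, {"delta_pos": [0, 0, -70], "yaw": 0}, {"delta_pos": [0, 0, -100], "yaw": 0}, {"delta_pos": [0, 0, -100], "yaw": 0}, {"delta_pos": [0, 0, -100], "yaw": 0}]}}

```text
time_s: 6.13
position: [534.1, 211.1, 263.4]
eef_rot: [3.141, -0.003, 0.539]
contact_force: [0.4, 0.7, -4.4]
width: 32.1
grip_force: 31.3
```

```bash
python3 - <<'E'
from h import *
o=r.observe();p=o["position"];y=o["eef_rot"][2]
im=r.capture("wrist")[:,:,::-1]; W=cam("wrist");S=cam("scene");sc=r.capture("scene")[:,:,::-1]
g=p+[0,0,19]
print(p,y,o["contact_force"],o["torque"])
for L in(176,148,84,-29): print(L,proj(W,g-[0,0,L]),proj(S,g-[0,0,L]))
u=proj(W,g-[0,0,150]).astype(int);v=proj(S,g-[0,0,130]).astype(int)
out=np.zeros((600,800,3),np.uint8)
def crop(i,c,w,h,k):
    x,yy=max(c[0]-w//2,0),max(c[1]-h//2,0);print(x,yy,k);return cv2.resize(i[yy:yy+h,x:x+w],(w*k,h*k),interpolation=cv2.INTER_CUBIC)
out[:,:500]=crop(im,u,100,120,5);out[:,500:]=crop(sc,v,50,100,6)
cv2.imwrite("pics/w5.png",im);cv2.imwrite("pics/c5.png",cv2.convertScaleAbs(out,alpha=1.4))
E
```

```text
[534.06127578 211.13556581 263.39832227] 0.5392979081863609 [ 0.42872794  0.68777911 -4.42208272] [ 0.02129669  0.02404926 -0.04213454]
176 [323.8332061  183.06342316] [348.75032025 170.00305327]
148 [323.77518726 191.48012066] [349.01089262 161.99385423]
84 [323.5890438  218.48364609] [349.63747092 142.73475021]
-29 [322.75419946 339.59313744] [350.8620576  105.09469398]
273 130 5
324 106 6
```

View pics/c5.png

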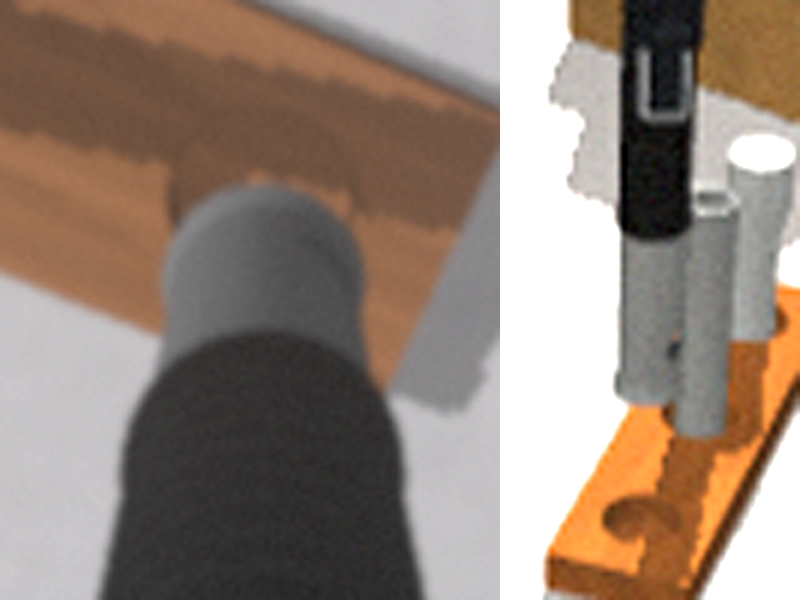

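The tube hangs straight in the grip. The hole shows in the scene crop at (676,350), partly behind the pipe, which makes it ≈ −50…−55° from tool x. In the wrist view it's a faint dark patch near (320,245), so I'll check it numerically.

```bash
python3 - <<'E'
from h import *
im=cv2.cvtColor(cv2.imread("pics/w5.png"),cv2.COLOR_BGR2GRAY).astype(int)
for y in range(166,197,2): print(y,*im[y,304:350:1])
W=cam("wrist");p=r.observe()["position"];y=r.observe()["eef_rot"][2]
for be in(-30,-40,-50,-60):
    a=y+np.radians(be); print(be,proj(W,p+[15.5*np.cos(a),15.5*np.sin(a),19-148]))
E
```

```text
166 84 82 73 63 63 62 64 66 64 65 64 64 66 67 67 70 73 72 78 86 87 83 82 77 74 72 72 77 78 74 71 68 67 66 63 64 64 66 63 61 61 64 68 67 67 65
168 85 81 69 60 59 62 63 62 64 64 69 72 78 81 79 80 82 83 83 82 81 79 79 76 75 74 72 73 76 74 75 76 79 78 75 73 75 77 71 61 60 66 67 67 66 66
170 87 81 69 58 58 62 64 68 74 77 83 87 89 88 88 86 85 83 80 78 76 75 73 73 70 71 68 67 66 65 68 66 69 74 79 83 84 85 79 69 62 63 64 67 68 69
172 89 84 71 57 57 65 76 85 90 92 93 91 89 85 84 80 78 74 73 70 67 65 63 64 63 61 60 62 58 62 58 60 61 61 64 71 79 82 77 71 70 69 69 70 73 74
174 90 89 79 66 64 78 89 96 94 93 90 85 80 78 76 75 74 72 70 68 66 65 63 60 60 60 60 58 57 58 55 59 58 57 60 60 64 67 71 74 80 83 78 79 81 81
176 88 87 85 81 86 92 94 92 89 85 81 80 77 76 74 74 74 71 71 68 66 63 61 61 61 58 59 58 57 57 55 54 54 56 56 58 58 62 62 72 79 82 83 83 83 82
178 86 87 91 94 96 94 90 87 84 83 80 80 78 76 75 74 71 70 67 69 65 62 63 62 62 58 59 57 55 53 52 50 49 52 53 54 59 57 59 63 72 79 83 84 83 84
180 86 87 91 94 95 91 87 82 82 82 79 79 78 77 74 73 72 71 68 67 66 64 62 61 58 59 57 57 57 58 57 54 53 50 
[... 600 characters left out ...]
 85
190 87 89 90 88 85 84 83 83 82 79 78 76 76 75 75 72 71 69 69 67 65 64 62 62 60 60 58 57 58 58 57 57 58 57 58 57 56 56 54 55 60 71 84 88 89 88
192 85 87 88 87 85 84 84 82 83 79 78 76 76 74 75 72 70 69 67 67 65 64 60 61 60 60 58 59 56 56 58 57 58 58 58 57 55 56 56 57 62 75 85 90 89 91
194 90 88 87 87 86 85 85 82 81 79 77 76 75 75 73 72 70 67 67 65 62 60 60 60 58 58 57 56 57 60 58 57 56 56 57 58 57 58 55 55 61 72 83 86 88 88
196 100 93 88 87 85 84 83 81 80 76 74 72 67 63 62 59 55 52 48 47 46 46 43 44 43 43 46 47 49 52 51 53 56 56 56 55 57 56 55 55 56 69 81 87 89 88
-30 [333.44140368 175.27686078]
-40 [336.25342125 177.21716511]
-50 [338.66448857 179.5999557 ]
-60 [340.60145766 182.34790165]
```

The faint dark band centred near (339,181) matches a hole at ≈ −52° from tool x. That fits the button's turn of about −50°. Next is the lift and carry to above the stub nose.

>>> {"api": "servo_tool", "payload": {"plan": [{"delta_pos": [0, 0, -38], "yaw": 0}, {"delta_pos": [0, 0, -75], "yaw": 0}, {"delta_pos": [0, 0, -75], "yaw": 0}, {"delta_pos": [-11, 33, -75], "yaw": 0}, {"delta_pos": [-22, 67, -75], "yaw": 0}]}}

```text
time_s: 6.65
position: [548.3, 142.7, 335.8]
eef_rot: [-3.141, 0.002, 0.543]
contact_force: [2.1, -0.8, -3.3]
width: 32.0
grip_force: 31.4
```

>>> {"api": "servo_tool", "payload": {"plan": [{"delta_pos": [-11, 33, 0], "yaw": 0}, {"delta_pos": [-22, 66, 0], "yaw": 0}, {"delta_pos": [-33, 99, 0], "yaw": 0}, {"delta_pos": [-44, 132, 0], "yaw": 0}, {"delta_pos": [-55, 166, 0], "yaw": 0}]}}

```text
time_s: 7.07
position: [586.2, -30.1, 335.3]
eef_rot: [-3.139, 0.002, 0.539]
contact_force: [0.2, -0.2, -2.7]
width: 32.3
grip_force: 31.4
```

>>> {"api": "servo_tool", "payload": {"plan": [{"delta_pos": [-10, 30, 0], "yaw": 0.08}, {"delta_pos": [-20, 60, 0], "yaw": 0.16}, {"delta_pos": [-30, 90, 0], "yaw": 0.24}, {"delta_pos": [-39.6, 121.4, 0], "yaw": 0.272}, {"delta_pos": [-39.6, 121.4, 0], "yaw": 0.272}]}}

```text
time_s: 7.48
position: [615.1, -158.7, 333.9]
eef_rot: [-3.142, 0.004, 0.26]
contact_force: [0.4, 0.7, -3.1]
width: 32.5
grip_force: 31.8
```

>>> {"api": "servo_tool", "payload": {"plan": [{"delta_pos": [0, 0, 0], "yaw": 0}, {"delta_pos": [0, 0, 0], "yaw": 0}]}}

```text
time_s: 7.65
position: [614.5, -152.8, 335.6]
eef_rot: [-3.14, 0.002, 0.267]
contact_force: [-0.5, -0.3, -2.8]
width: 32.6
grip_force: 31.8
```

```bash
python3 - <<'E'
from h import *
o=r.observe();p=o["position"];y=o["eef_rot"][2]
print(p,y,o["contact_force"],o["torque"],o["joint_pos"])
sh,no,bu,_,X=pts(np.load("p.npy"));g=p+[0,0,19]
im=r.capture("wrist")[:,:,::-1]; W=cam("wrist");S=cam("scene");sc=r.capture("scene")[:,:,::-1]
T=cam("top");tp=r.capture("top")[:,:,::-1]
for n,P in(("mouth",g-[0,0,175.5]),("nose",no),("shoulder",sh)): print(n,P,proj(W,P),proj(S,P),proj(T,P))
cv2.imwrite("pics/w6.png",im);cv2.imwrite("pics/s6.png",sc)
v=proj(S,no).astype(int);u=proj(W,no).astype(int)
out=np.zeros((600,800,3),np.uint8)
def crop(i,c,w,h,k):
    x,yy=max(c[0]-w//2,0),max(c[1]-h//2,0);print(x,yy,k);return cv2.resize(i[yy:yy+h,x:x+w],(w*k,h*k),interpolation=cv2.INTER_CUBIC)
out[:,:400]=crop(sc,v+[0,-15],80,120,5);out[:,400:]=crop(im,u,100,150,4)
cv2.imwrite("pics/c6.png",cv2.convertScaleAbs(out,alpha=1.4))
E
```

```text
[ 614.53355689 -152.76882946  335.5568041 ] 0.2669308713869769 [-0.46301959 -0.31677017 -2.81938357] [0.05127294 0.00912064 0.02774863] [-3.59233149e-01  4.93796762e-01  4.22403894e-01  1.50237154e+00
  3.89314643e-04  2.51543029e+00]
mouth [ 614.53355689 -152.76882946  179.0568041 ] [323.89771177 184.06274848] [307.74267577 240.17059243] [374.54651758 179.6247662 ]
nose [ 612.89973033 -154.14817286  166.01642214] [324.92512929 182.68614813] [306.98731201 244.62079752] [374.51068523 180.75411108]
shoulder [ 650.74212341 -143.79612204  118.00821107] [324.96574818 133.25656297] [324.99163672 262.78123022] [369.26570474 170.06465729]
266 169 5
274 107 4
```

View pics/c6.png

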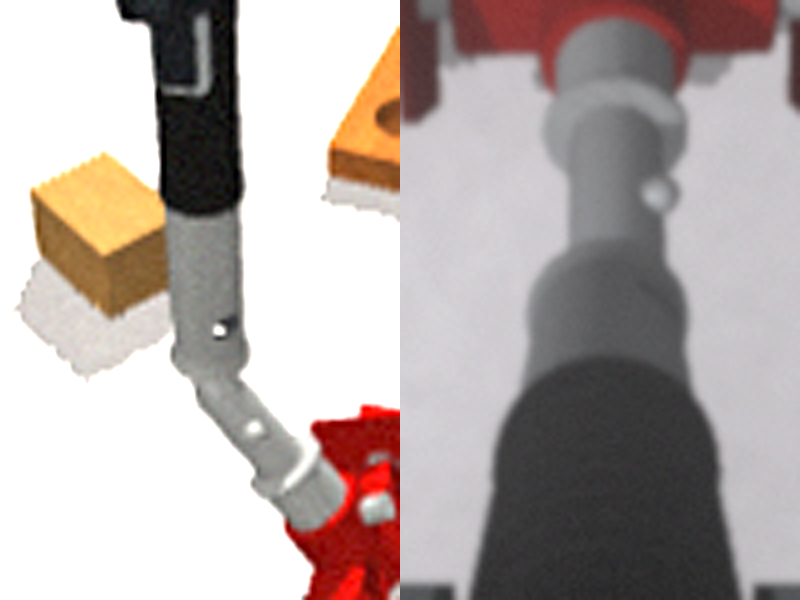

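The tube hangs directly over the nose. The hole is at scene crop (220,326), about −54° from the jack's x, which fits the button. The stub sits ≈1.5 mm toward tool +y. Lowering gently.

>>> {"api": "servo_tool", "payload": {"plan": [{"delta_pos": [1, 1.5, 5], "yaw": 0}, {"delta_pos": [1, 1.5, 10], "yaw": 0}, {"delta_pos": [1, 1.5, 13], "yaw": 0}, {"delta_pos": [1, 1.5, 15], "yaw": 0}, {"delta_pos": [1, 1.5, 16], "yaw": 0}], "grip_force": 25}}

```text
time_s: 8.22
position: [616.2, -154.1, 320.8]
eef_rot: [-3.141, 0.001, 0.267]
contact_force: [-0.2, 0.5, -2.7]
width: 32.3
grip_force: 31.8
```

>>> {"api": "servo_tool", "payload": {"plan": [{"delta_pos": [0, 0, 1], "yaw": 0}, {"delta_pos": [0, 0, 2], "yaw": 0}, {"delta_pos": [0, 0, 2], "yaw": 0}]}}

```text
time_s: 8.47
position: [616.4, -154.4, 319.2]
eef_rot: [-3.142, 0.0, 0.267]
contact_force: [0.1, 1.0, -4.2]
width: 32.2
grip_force: 31.8
```

>>> {"api": "servo_tool", "payload": {"plan": [{"delta_pos": [0, 0, 1], "yaw": 0}, {"delta_pos": [0, 0, 2], "yaw": 0}, {"delta_pos": [0, 0, 3], "yaw": 0}, {"delta_pos": [0, 0, 3], "yaw": 0}]}}

```text
time_s: 8.8
position: [616.6, -154.4, 316.2]
eef_rot: [3.141, -0.0, 0.267]
contact_force: [0.1, 0.1, -2.3]
width: 32.0
grip_force: 31.8
```

>>> {"api": "servo_tool", "payload": {"plan": [{"delta_pos": [0, 0, 1], "yaw": 0}, {"delta_pos": [0, 0, 2], "yaw": 0}, {"delta_pos": [0, 0, 2], "yaw": 0}]}}

```text
time_s: 9.05
position: [616.7, -154.3, 314.4]
eef_rot: [3.141, -0.001, 0.267]
contact_force: [1.8, 1.4, -0.9]
width: 32.3
grip_force: 31.9
```

>>> {"api": "servo_tool", "payload": {"plan": [{"delta_pos": [-5, 0, 0], "yaw": 0}, {"delta_pos": [-10, 0, 0.3], "yaw": 0}, {"delta_pos": [-15, 0, 0.7], "yaw": 0}, {"delta_pos": [-21, 0, 1.3], "yaw": 0}, {"delta_pos": [-21, 0, 1.3], "yaw": 0}]}}

```text
time_s: 9.47
position: [595.0, -160.1, 313.1]
eef_rot: [-3.141, 0.0, 0.266]
contact_force: [2.4, -0.6, -3.0]
width: 32.3
grip_force: 31.8
```

```bash
python3 - <<'E'
from h import *
o=r.observe();print(o["position"],o["contact_force"],o["torque"])
sc=r.capture("scene")[:,:,::-1]
cv2.imwrite("pics/s7.png",sc)
g=cv2.cvtColor(sc,cv2.COLOR_BGR2GRAY).astype(int)
# grip tube edges (dark) vs steel per row
for y in range(185,242,4):
    print(y,*g[y,288:324])
E
```

```text
[ 595.00507642 -160.14296441  313.14728293] [ 2.36125199 -0.57431343 -2.96052735] [ 0.06483261 -0.6172707  -0.00385568]
185 20 22 23 21 17 27 76 111 85 38 19 20 17 8 12 69 197 242 234 236 234 234 235 237 234 233 233 235 234 233 232 231 232 231 231 232
189 20 19 20 21 18 21 55 109 98 46 12 16 14 17 20 3 99 233 241 236 235 233 235 233 233 235 234 235 235 234 235 235 235 233 232 230
193 14 19 19 16 19 13 51 116 109 69 14 13 16 13 17 11 6 110 241 239 234 234 233 232 234 234 233 233 233 234 235 233 233 232 233 232
197 236 134 0 9 14 18 29 43 13 8 12 15 16 21 18 14 10 21 135 247 238 235 235 236 235 237 234 235 235 235 234 235 233 234 233 233
201 161 156 75 10 16 13 21 12 17 7 20 20 17 14 24 12 11 6 45 161 244 236 233 234 234 233 232 232 234 232 233 231 232 234 233 234
205 153 159 149 65 11 14 14 20 9 11 14 3 15 20 16 11 8 17 6 50 167 241 236 233 234 234 235 234 231 232 232 231 231 230 229 232
209 159 151 160 150 71 7 18 19 13 14 25 19 12 19 20 16 16 20 16 14 73 200 239 235 233 233 231 230 231 231 233 233 234 232 233 232
213 156 153 157 158 150 32 12 16 19 16 17 18 18 16 19 18 18 20 20 18 1
[... 302 characters left out ...]
3 233 236 233 232
225 76 71 71 71 76 71 75 69 77 102 101 101 107 100 103 101 98 97 95 101 93 90 85 130 239 236 234 234 233 231 232 233 232 234 234 231
229 72 74 69 70 74 94 124 144 157 122 93 101 103 105 103 99 101 101 94 96 102 93 88 73 136 242 237 230 232 232 233 231 231 230 233 231
233 144 162 160 157 153 156 157 161 154 148 123 93 98 105 105 103 100 100 99 95 97 98 89 85 76 154 243 237 234 235 233 233 233 234 231 231
237 158 159 156 155 158 155 157 156 152 164 200 173 88 96 104 103 101 100 97 98 99 98 92 90 86 94 184 239 236 233 234 234 235 234 233 232
241 150 145 160 214 240 237 238 234 236 237 237 236 158 92 99 101 99 100 101 98 93 77 61 41 54 76 101 193 237 235 236 235 234 232 232 230
```

The tube edge has tilted from (303,185) to (314,237) in the scene image, with only 2.4 N on it, so it's pivoting in the pads. I'll continue the arc.

>>> {"api": "servo_tool", "payload": {"plan": [{"delta_pos": [-8, 0, 1.3], "yaw": 0}, {"delta_pos": [-17, 0, 3], "yaw": 0}, {"delta_pos": [-25, 0, 5], "yaw": 0}, {"delta_pos": [-34, 0, 8], "yaw": 0}, {"delta_pos": [-42.5, 0, 10.6], "yaw": 0}]}}

```text
time_s: 9.93
position: [555.0, -171.0, 302.4]
eef_rot: [3.142, -0.001, 0.267]
contact_force: [2.2, 0.2, -1.9]
width: 32.0
grip_force: 32.7
```

>>> {"api": "servo_tool", "payload": {"plan": [{"delta_pos": [-7, 0, 3], "yaw": 0}, {"delta_pos": [-14, 0, 6], "yaw": 0}, {"delta_pos": [-20.6, 0, 9.6], "yaw": 0}, {"delta_pos": [-20.6, 0, 9.6], "yaw": 0}]}}

```text
time_s: 10.27
position: [534.0, -176.7, 292.4]
eef_rot: [-3.141, 0.001, 0.266]
contact_force: [1.5, 0.1, 0.2]
width: 32.1
grip_force: 33.6
```

>>> {"api": "servo_tool", "payload": {"plan": [{"delta_pos": [-8, 0, 5], "yaw": 0}, {"delta_pos": [-16, 0, 10], "yaw": 0}, {"delta_pos": [-23.5, 0, 15.4], "yaw": 0}, {"delta_pos": [-23.5, 0, 15.4], "yaw": 0}, {"delta_pos": [-23.5, 0, 15.4], "yaw": 0}]}}

```text
time_s: 10.68
position: [512.5, -182.8, 277.6]
eef_rot: [-3.142, 0.0, 0.266]
contact_force: [0.1, 0.8, -1.2]
width: 32.1
grip_force: 33.5
```

```bash
python3 - <<'E'
from h import *
o=r.observe();p=o["position"];print(p,o["contact_force"],o["torque"])
sc=r.capture("scene")[:,:,::-1];cv2.imwrite("pics/s8.png",sc);im=r.capture("wrist")[:,:,::-1];cv2.imwrite("pics/w8.png",im)
sh,no,bu,_,X=pts(np.load("p.npy"));g=p+[0,0,19];S=cam("scene");W=cam("wrist")
print("N-rel",(no-g)@X,no[2]-g[2],"angle to nose",np.degrees(np.arctan2((no-g)@X,g[2]-no[2])), "to shoulder",np.degrees(np.arctan2((sh-g)@X,g[2]-sh[2])),np.linalg.norm(sh-g))
print(proj(S,g),proj(S,no),proj(S,sh),proj(W,g),proj(W,no),proj(W,sh))
out=np.zeros((600,800,3),np.uint8)
out[:,:400]=cv2.resize(sc[175:295,260:340],(400,600),interpolation=cv2.INTER_CUBIC)
u=proj(W,no).astype(int);x0=max(u[0]-50,0);y0=max(u[1]-75,0);print(x0,y0)
c=im[y0:y0+150,x0:x0+100];out[:c.shape[0]*4,400:400+c.shape[1]*4]=cv2.resize(c,None,fx=4,fy=4,interpolation=cv2.INTER_CUBIC)
cv2.imwrite("pics/c8.png",cv2.convertScaleAbs(out,alpha=1.4))
E
```

```text
[ 512.49017672 -182.77140882  277.61066251] [ 0.06941574  0.81525207 -1.15226957] [ 0.08052779 -0.26203374 -0.0118756 ]
N-rel 104.40366789089958 -130.59424037079248 angle to nose 38.64061546589348 to shoulder 38.80709128470059 229.1975335878489
[253.70325929 190.47280907] [306.98731201 244.62079752] [324.99163672 262.78123022] [321.60896472 291.36502381] [320.92118229  47.04445853] [321.3273138   -0.94954357]
270 0
```

View pics/c8.png

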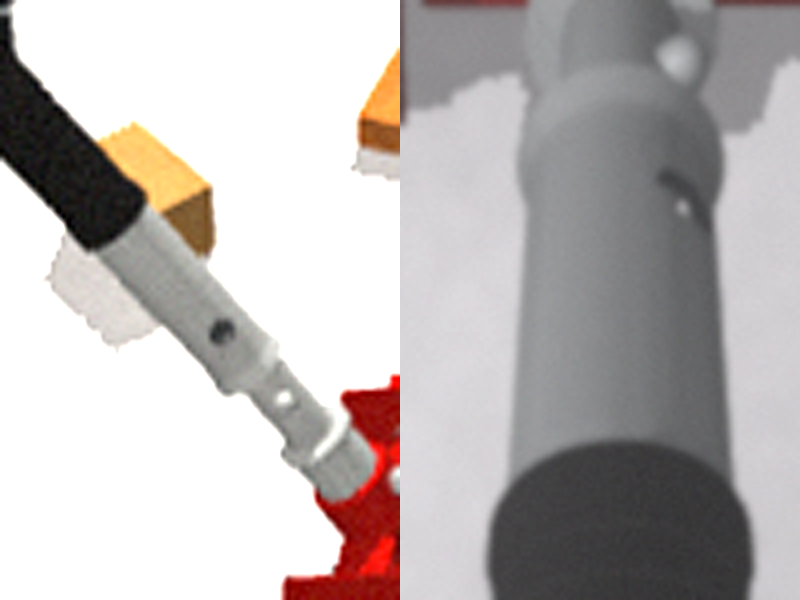

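The tube is aligned on the stub with its mouth ≈11 mm past the nose. Hole is at wrist ≈(342,49) and scene ≈(304.4,241.4). Button is at wrist ≈(340,14) and scene ≈(316.8,254.4). I'll compare the two turn angles using measured edges.

```bash
python3 - <<'E'
from h import *
im=cv2.cvtColor(cv2.imread("pics/w8.png"),cv2.COLOR_BGR2GRAY).astype(int)
for y in (4,8,10,12,14,16,18,20,44,46,48,50,52,54,56): print(y,*im[y,290:362])
W=cam("wrist");S=cam("scene");g=r.observe()["position"]+[0,0,19]
p=np.load("p.npy");_,_,_,_,X=pts(p);Y=np.array([-X[1],X[0],0]);le=np.radians(38.7);Z=np.array([0,0,1.])
a=-np.sin(le)*X+np.cos(le)*Z;u=np.cos(le)*X+np.sin(le)*Z
for b in(-40,-45,-50,-55,-60):
    d=np.cos(np.radians(b))*u+np.sin(np.radians(b))*Y
    q=p.copy();q[4]=np.radians(b)
    print(b,"hole",proj(W,g-147.5*a+15.5*d)-proj(W,g-147.5*a),proj(S,g-147.5*a+15.5*d)-proj(S,g-147.5*a),"btn",proj(W,pts(q)[2])-proj(W,pts(q,0)[2]),proj(S,pts(q)[2])-proj(S,pts(q,0)[2]))
E
```

```text
4 101 100 100 101 101 100 100 101 100 101 100 103 111 114 113 114 114 116 116 115 113 106 100 101 101 101 101 100 99 97 97 96 95 92 91 89 86 83 82 79 77 73 71 70 68 69 67 67 68 72 80 82 83 84 86 84 85 84 84 89 97 99 101 101 101 101 101 101 101 101 101 99
8 104 102 101 101 101 102 102 101 102 103 105 109 111 112 115 112 112 112 113 113 105 102 100 100 102 102 102 99 99 98 97 96 95 93 91 89 88 84 81 80 77 74 71 71 69 69 71 72 76 81 82 84 85 82 81 83 84 83 85 90 97 100 99 99 100 101 100 102 101 100 100 101
10 102 102 103 102 102 102 102 102 102 103 105 109 111 114 111 113 115 112 111 110 102 100 101 101 103 102 103 101 100 99 97 97 95 94 92 89 88 85 83 79 76 75 73 73 74 82 91 100 106 109 107 103 98 89 81 80 79 82 86 91 98 100 100 101 100 101 100 99 100 100 101 101
12 103 102 102 102 102 103 101 103 102 103 103 107 110 112 113 112 113 113 112 109 102 100 100 101 102 104 103 102 100 99 96 96 96 93 92 91 88 86 81 80 77 74 73 81 95 108 117 122 124 126 121 117 108 100 88 79 76 79 84 91 98 99 101 99 101 100 102 101 101 100 103 101
14 103 101 102 101 103 101 102 101 102 103 102 105 109 112 112
[... 2732 characters left out ...]
89 86 88 87 85 83 81 81 79 77 77 73 70 71 71 70 65 61 57 52 62 93 130 145 148 149 148 148 149 147 148 147 147 147 146
-40 hole [ 16.51689086 -17.57328926] [2.77118447 1.47480291] btn [ 12.00461876 -14.27046046] [2.44272029 1.38329737]
-45 hole [ 18.11925032 -16.16329025] [2.32532686 1.94455289] btn [ 13.18991817 -13.13760544] [2.08443778 1.77247887]
-50 hole [ 19.56659899 -14.63595977] [1.86128752 2.39945889] btn [ 14.26556537 -11.90809143] [1.70995318 2.14812075]
-55 hole [ 20.84844008 -13.00559688] [1.38276533 2.83588006] btn [ 15.22361094 -10.59288084] [1.3222266  2.50724305]
-60 hole [ 21.9560607  -11.28713591] [0.89358224 3.25032834] btn [16.05728304 -9.20350962] [0.92432833 2.84700054]
```

Tube and hole sit at ≈ −44° and the button at ≈ −51°, so a small final twist will be needed. I'll start sliding on along the stub axis.

>>> {"api": "servo_tool", "payload": {"plan": [{"delta_pos": [2.5, 0, 3.1], "yaw": 0}, {"delta_pos": [5, 0, 6.2], "yaw": 0}, {"delta_pos": [7.5, 0, 9.4], "yaw": 0}, {"delta_pos": [10, 0, 12.5], "yaw": 0}, {"delta_pos": [10, 0, 12.5], "yaw": 0}], "grip_force": 40}}

```text
time_s: 11.2
position: [523.0, -180.1, 264.2]
eef_rot: [3.141, -0.0, 0.267]
contact_force: [2.7, -1.6, -1.6]
width: 32.5
grip_force: 39.9
```

```bash
python3 - <<'E'
from h import *
o=r.observe();p=o["position"];print(p,o["contact_force"],o["torque"])
sh,no,bu,_,X=pts(np.load("p.npy"));g=p+[0,0,19]
print("to shoulder",np.degrees(np.arctan2((sh-g)@X,g[2]-sh[2])),np.linalg.norm(sh-g)-175.5)
E
```

```text
[ 522.98608694 -180.13461174  264.20841513] [ 2.72829191 -1.55717289 -1.58973099] [-0.39669941 -0.97276439 -0.2560728 ]
to shoulder 38.79839724002747 36.47452231194055
```

>>> {"api": "servo_tool", "payload": {"plan": [{"delta_pos": [1.5, 0.5, 1.6], "yaw": 0}, {"delta_pos": [3, 1, 3.1], "yaw": 0}, {"delta_pos": [4.3, 1, 4.7], "yaw": 0}, {"delta_pos": [5.6, 1, 6.2], "yaw": 0}, {"delta_pos": [5.6, 1, 6.2], "yaw": 0}]}}

```text
time_s: 11.62
position: [528.3, -179.5, 258.4]
eef_rot: [-3.142, -0.0, 0.267]
contact_force: [1.8, -1.1, -0.0]
width: 32.4
grip_force: 40.0
```

>>> {"api": "servo_tool", "payload": {"plan": [{"delta_pos": [1.3, 0, 1.6], "yaw": 0}, {"delta_pos": [2.5, 0, 3.1], "yaw": 0}, {"delta_pos": [3.8, 0, 4.7], "yaw": 0}, {"delta_pos": [3.8, 0, 4.7], "yaw": 0}]}}

```text
time_s: 11.95
position: [531.9, -178.4, 253.5]
eef_rot: [-3.141, -0.0, 0.267]
contact_force: [2.9, -1.2, -1.8]
width: 32.0
grip_force: 39.9
```

>>> {"api": "servo_tool", "payload": {"plan": [{"delta_pos": [1.3, 0, 1.6], "yaw": 0}, {"delta_pos": [2.5, 0, 3.1], "yaw": 0}, {"delta_pos": [2.5, 0, 3.1], "yaw": 0}]}}

```text
time_s: 12.2
position: [534.2, -177.8, 250.5]
eef_rot: [-3.141, -0.0, 0.267]
contact_force: [2.8, -2.5, -1.8]
width: 32.0
grip_force: 40.0
```

```bash
python3 - <<'E'
from h import *
o=r.observe();p=o["position"];print(p,o["contact_force"],o["torque"])
sh,no,bu,_,X=pts(np.load("p.npy"));g=p+[0,0,19]
print("to shoulder",np.degrees(np.arctan2((sh-g)@X,g[2]-sh[2])),np.linalg.norm(sh-g)-175.5)
im=r.capture("wrist")[:,:,::-1];sc=r.capture("scene")[:,:,::-1]
cv2.imwrite("pics/w9.png",im);cv2.imwrite("pics/s9.png",sc);W=cam("wrist");S=cam("scene")
print(proj(W,sh),proj(S,sh),proj(S,g))
g=cv2.cvtColor(sc,cv2.COLOR_BGR2GRAY).astype(int)
for y in range(236,274,2): print(y,*g[y,296:340])
E
```

```text
[ 534.23626549 -177.79932047  250.4931127 ] [ 2.82141061 -2.50461498 -1.81468613] [-0.39194384 -0.95430358 -0.18570444]
to shoulder 38.69695971895487 18.606949528385883
[319.91011779  24.52643192] [324.99163672 262.78123022] [265.53771672 202.81762472]
236 114 114 114 114 117 114 111 116 123 124 132 137 148 194 232 237 235 235 234 235 235 236 235 233 235 236 236 235 233 234 232 233 233 233 233 232 233 232 232 232 234 233 233 232
238 109 113 113 110 113 120 113 111 111 118 123 129 129 135 153 212 236 236 235 234 235 236 235 236 234 233 232 231 231 234 235 232 233 235 232 231 230 232 232 233 232 232 232 231
240 105 109 113 109 112 111 111 114 115 112 112 116 120 126 133 135 163 229 236 234 233 234 236 236 235 233 233 232 233 232 233 233 232 232 232 233 232 232 232 232 232 231 231 233
242 87 97 106 109 109 109 111 111 112 113 113 112 109 118 125 126 130 140 172 227 236 235 234 235 234 235 234 233 233 234 232 234 233 233 231 233 233 232 231 232 231 232 231 232
244 190 112 92 101 100 105 111 111 111 115 111 112 109 105 107 123 122 125 130 142 197 234 237 235 233 232 234 232 234 233 232 23
[... 1761 characters left out ...]
55 73
266 235 237 236 237 237 237 238 237 236 235 235 235 234 236 236 237 239 236 240 234 137 113 119 119 112 120 119 114 116 101 104 106 104 104 107 112 122 128 137 98 57 53 56 61
268 238 237 236 236 237 236 236 234 236 238 237 238 238 238 237 237 236 237 237 239 238 205 145 126 95 97 106 97 111 111 107 106 107 111 104 102 107 116 119 73 59 47 82 135
270 238 238 238 239 238 238 237 237 237 238 237 238 237 237 238 239 238 237 236 237 236 236 238 239 186 111 92 105 103 103 113 113 109 110 108 108 104 104 80 55 44 72 137 153
272 237 238 237 237 238 236 236 236 235 236 235 235 235 237 237 236 235 235 235 236 236 234 235 233 236 236 168 76 100 102 103 102 113 111 109 100 88 59 48 34 41 44 86 122
```

Numerically, the scene image puts the hole near (315,252), close to the button's place at (316.8,254.4). The contact force points in the button's direction, so the button is riding in the bore. I'll ease on to the shoulder.

>>> {"api": "servo_tool", "payload": {"plan": [{"delta_pos": [1.3, 0, 1.6], "yaw": 0}, {"delta_pos": [1.9, 0, 2.4], "yaw": 0}, {"delta_pos": [2.5, 0, 3.1], "yaw": 0}, {"delta_pos": [2.5, 0, 3.1], "yaw": 0}]}}

```text
time_s: 12.63
position: [536.6, -177.2, 247.6]
eef_rot: [-3.141, -0.0, 0.267]
contact_force: [3.5, -0.6, -2.7]
width: 32.2
grip_force: 40.1
```

>>> {"api": "servo_tool", "payload": {"plan": [{"delta_pos": [0.6, 0, 0.8], "yaw": 0}, {"delta_pos": [1.3, 0, 1.6], "yaw": 0}, {"delta_pos": [1.3, 0, 1.6], "yaw": 0}]}}

```text
time_s: 12.88
position: [537.8, -176.8, 245.9]
eef_rot: [-3.141, -0.0, 0.267]
contact_force: [3.2, -1.5, -3.0]
width: 31.9
grip_force: 40.0
```

```bash
python3 - <<'E'
from h import *
o=r.observe();p=o["position"];print(p,o["contact_force"],o["torque"])
sh,no,bu,_,X=pts(np.load("p.npy"));g=p+[0,0,19]
print("to shoulder",np.degrees(np.arctan2((sh-g)@X,g[2]-sh[2])),np.linalg.norm(sh-g)-175.5)
im=r.capture("wrist")[:,:,::-1];sc=r.capture("scene")[:,:,::-1]
cv2.imwrite("pics/w10.png",im);cv2.imwrite("pics/s10.png",sc);W=cam("wrist");S=cam("scene")
print(proj(W,sh),proj(W,bu))
g=cv2.cvtColor(sc,cv2.COLOR_BGR2GRAY).astype(int)
for y in range(246,266,1): print(y,*g[y,304:334])
g=cv2.cvtColor(im,cv2.COLOR_BGR2GRAY).astype(int)
for y in range(0,100,3): print(y,*g[y,290:362:2])
E
```

```text
[ 537.83234873 -176.77455353  245.88292124] [ 3.20407702 -1.52797139 -3.04550243] [-0.40227499 -0.90312786 -0.10366742]
to shoulder 38.686032689470785 12.671131285106924
[319.86442306  29.11215319] [336.19849415  42.31163807]
246 114 112 113 113 116 113 111 106 106 117 121 126 131 147 194 233 235 234 234 232 233 234 232 234 234 232 233 233 235 233
247 109 111 109 113 113 108 111 107 111 118 121 124 127 138 147 192 230 234 234 235 234 235 233 233 234 232 233 233 234 234
248 107 110 111 112 109 107 113 112 110 105 113 119 125 125 133 147 196 235 235 234 235 235 235 235 234 233 234 233 232 233
249 99 107 110 108 111 112 113 110 109 107 106 114 125 121 131 132 150 210 233 235 235 234 233 233 233 234 234 234 233 234
250 93 97 101 104 111 108 108 108 112 109 106 104 113 123 126 131 130 155 208 236 233 231 233 232 234 232 232 232 231 233
251 116 89 100 104 106 109 109 111 107 110 109 110 106 102 109 129 128 132 154 210 238 235 234 235 234 237 235 237 239 238
252 192 91 94 106 101 106 107 111 112 107 109 109 101 78 64 112 127 131 132 159 232 235 236 236 225 211 213 214 211 211
253 238 174 95
[... 5065 characters left out ...]
7 86 82 79 78 75 72 71 71 69 67 80 135 145 145 145 145
87 150 151 152 151 143 111 106 106 107 107 104 103 101 98 97 95 93 91 87 87 86 82 79 78 75 72 70 70 68 65 76 131 145 144 144 144
90 150 151 152 152 141 109 105 107 106 106 104 103 100 100 97 95 93 90 88 87 85 81 80 78 74 71 71 71 70 66 72 131 145 143 145 145
93 151 151 150 150 139 107 105 108 106 106 103 102 100 98 96 95 92 89 86 86 84 83 80 76 75 73 70 71 71 66 70 125 144 144 145 144
96 150 150 151 150 135 108 105 107 108 105 103 102 100 98 98 95 93 90 88 86 82 82 80 78 75 72 72 70 71 68 68 114 144 145 146 146
99 150 149 150 148 130 106 105 110 107 105 102 101 100 99 96 94 93 88 87 86 87 82 80 78 76 72 72 70 70 67 68 107 143 146 147 146
```

>>> {"api": "servo_tool", "payload": {"plan": [{"delta_pos": [0.6, 0, 0.8], "yaw": 0}, {"delta_pos": [1.3, 0, 1.6], "yaw": 0}, {"delta_pos": [1.3, 0, 1.6], "yaw": 0}]}}

```text
time_s: 13.23
position: [539.0, -176.3, 244.3]
eef_rot: [-3.141, -0.0, 0.267]
contact_force: [4.8, -0.2, -3.8]
width: 32.2
grip_force: 39.9
```

>>> {"api": "servo_tool", "payload": {"plan": [{"delta_pos": [0.6, 0, 0.8], "yaw": 0}, {"delta_pos": [1.3, 0, 1.6], "yaw": 0}, {"delta_pos": [1.3, 0, 1.6], "yaw": 0}]}}

```text
time_s: 13.48
position: [539.8, -176.2, 243.2]
eef_rot: [3.142, 0.001, 0.267]
contact_force: [-1.7, -0.6, 4.1]
width: 32.1
grip_force: 40.6
```

>>> {"api": "servo_tool", "payload": {"plan": [{"delta_pos": [0.6, 0, 0.8], "yaw": 0}, {"delta_pos": [0.9, 0, 1.2], "yaw": 0}, {"delta_pos": [0.9, 0, 1.2], "yaw": 0}]}}

```text
time_s: 13.73
position: [540.0, -176.3, 243.0]
eef_rot: [3.141, 0.001, 0.267]
contact_force: [-7.8, -1.4, 15.0]
width: 31.5
grip_force: 41.6
```

```bash
python3 - <<'E'
from h import *
o=r.observe();p=o["position"];print(p,o["contact_force"],o["torque"])
sc=r.capture("scene")[:,:,::-1];im=r.capture("wrist")[:,:,::-1]
cv2.imwrite("pics/w11.png",im);cv2.imwrite("pics/s11.png",sc)
g=cv2.cvtColor(sc,cv2.COLOR_BGR2GRAY).astype(int)
for y in range(248,266,1): print(y,*g[y,306:334])
g=cv2.cvtColor(im,cv2.COLOR_BGR2GRAY).astype(int)
for y in range(0,64,2): print(y,*g[y,326:354])
E
```

```text
[ 540.03899178 -176.30207469  243.01785714] [-7.80345136 -1.37791379 14.97849444] [-0.16059138  1.49569173 -0.09503937]
248 111 111 109 108 116 114 108 107 114 121 127 132 133 154 208 235 235 235 235 235 234 234 236 233 233 233 233 235
249 107 112 108 115 113 113 113 109 108 113 123 124 132 134 151 207 238 233 234 234 235 234 234 232 233 233 233 232
250 104 113 106 114 109 111 111 110 109 107 111 122 127 133 129 160 231 236 234 234 233 232 233 233 232 233 233 234
251 99 106 110 107 108 107 109 111 114 109 109 114 124 130 132 142 174 230 238 233 234 235 236 235 236 236 238 240
252 94 104 107 108 108 106 107 111 109 112 108 100 99 110 129 132 137 179 235 237 237 235 225 211 215 213 209 213
253 95 92 99 105 112 106 109 111 107 110 109 96 68 76 115 129 131 143 198 233 239 233 148 67 75 66 33 33
254 177 83 95 105 105 106 110 107 108 115 124 115 106 75 97 121 125 131 146 187 226 222 67 29 30 32 34 38
255 238 130 80 96 98 105 107 110 109 113 136 131 133 65 96 119 123 123 131 136 168 202 92 33 38 38 37 40
256 239 214 132 83 93 102 103 104 108 104 131 115 84 59 101 112 120 123 129 137 156 172
[... 3128 characters left out ...]
 76 75 70 68 72 84 94 99 99 94 87 78 70 65 61 64 77 91 98 99 101
50 85 84 84 84 83 81 79 76 76 72 72 74 79 85 91 96 96 90 85 77 69 64 72 88 97 101 99 99
52 87 84 85 84 83 80 79 77 76 74 71 71 69 75 80 85 85 83 82 78 73 74 82 94 100 102 100 100
54 86 86 87 82 83 81 80 78 77 75 71 71 68 70 71 75 77 78 79 77 74 73 82 94 101 99 101 102
56 86 86 84 84 82 82 80 78 76 77 74 71 69 69 69 68 69 70 71 72 71 69 81 98 106 109 106 107
58 86 86 85 84 83 79 79 77 78 75 73 71 70 68 69 67 67 68 67 67 64 67 91 124 137 138 137 135
60 87 84 85 84 82 81 80 79 77 76 74 71 70 68 69 68 68 66 65 65 62 67 95 128 142 144 145 144
62 86 86 84 86 83 82 81 79 77 76 74 73 71 68 68 68 68 68 67 67 65 70 88 118 138 144 144 144
```

The stop at the shoulder is firm. In the wrist image a bright blob, rows 46–56 at x 338–347, now fills the hole, so the button seems to have popped out. I'll check with a gentle back-pull.

>>> {"api": "servo_tool", "payload": {"plan": [{"delta_pos": [-0.9, 0, -1.2], "yaw": 0}, {"delta_pos": [-1.9, 0, -2.4], "yaw": 0}, {"delta_pos": [-1.9, 0, -2.4], "yaw": 0}]}}

```text
time_s: 14.08
position: [539.5, -176.2, 243.9]
eef_rot: [-3.141, -0.001, 0.267]
contact_force: [2.3, 1.1, -2.9]
width: 32.0
grip_force: 40.5
```

>>> {"api": "servo_tool", "payload": {"plan": [{"delta_pos": [-0.9, 0, -1.2], "yaw": 0}, {"delta_pos": [-1.9, 0, -2.4], "yaw": 0}, {"delta_pos": [-1.9, 0, -2.4], "yaw": 0}]}}

```text
time_s: 14.33
position: [538.8, -176.3, 245.2]
eef_rot: [-3.14, -0.002, 0.267]
contact_force: [12.6, 0.7, -15.9]
width: 32.1
grip_force: 41.9
```

It's locked, resisting a pull of about 20 N. I'll press it lightly back home, release and retreat upward.

>>> {"api": "servo_tool", "payload": {"plan": [{"delta_pos": [1.9, 0, 2.4], "yaw": 0}, {"delta_pos": [3.5, 0, 4.4], "yaw": 0}, {"delta_pos": [3.5, 0, 4.4], "yaw": 0}]}}

```text
time_s: 14.58
position: [540.0, -176.4, 243.1]
eef_rot: [3.141, 0.001, 0.267]
contact_force: [-6.1, -0.2, 10.4]
width: 32.3
grip_force: 44.5
```

>>> {"api": "servo_tool", "payload": {"plan": [{"delta_pos": [0, 0, 0], "yaw": 0}, {"delta_pos": [0, 0, 0], "yaw": 0}, {"delta_pos": [0, 0, 0], "yaw": 0}, {"delta_pos": [0, 0, 0], "yaw": 0}, {"delta_pos": [0, 0, 0], "yaw": 0}], "jaw": 100}}

```text
time_s: 15.0
position: [540.7, -176.0, 242.0]
eef_rot: [-3.141, 0.0, 0.267]
contact_force: [-0.2, 0.4, 0.6]
width: 85.2
grip_force: 0.0
```

>>> {"api": "servo_tool", "payload": {"plan": [{"delta_pos": [0, 0, -10], "yaw": 0}, {"delta_pos": [0, 0, -30], "yaw": 0}, {"delta_pos": [0, 0, -60], "yaw": 0}, {"delta_pos": [0, 0, -90], "yaw": 0}, {"delta_pos": [0, 0, -90], "yaw": 0}]}}

```text
time_s: 15.42
position: [542.5, -176.8, 338.5]
eef_rot: [3.136, -0.006, 0.267]
contact_force: [0.8, -0.7, 0.7]
width: 85.5
grip_force: 0.0
```

```bash
python3 - <<'E'
from h import *
o=r.observe();print(o["time_s"],o["position"],o["contact_force"],o["width"])
sc=r.capture("scene")[:,:,::-1];im=r.capture("wrist")[:,:,::-1];cv2.imwrite("pics/s12.png",sc);cv2.imwrite("pics/w12.png",im)
g=cv2.cvtColor(sc,cv2.COLOR_BGR2GRAY).astype(int)
for y in range(250,261): print(y,*g[y,308:332])
W=cam("wrist");sh,no,bu,_,X=pts(np.load("p.npy"));u=proj(W,bu).astype(int);print(u)
a=cv2.cvtColor(cv2.imread("pics/s11.png"),cv2.COLOR_BGR2GRAY).astype(int)
print(np.abs(a-g)[205:265,280:330].mean())
g=cv2.cvtColor(im,cv2.COLOR_BGR2GRAY).astype(int)
for y in range(max(u[1]-10,0),u[1]+12): print(y,*g[y,u[0]-12:u[0]+16])
E
```

```text
15.4167 [ 542.45551823 -176.77712848  338.5263001 ] [ 0.75956775 -0.73427813  0.65822923] 85.48721460564664
250 111 107 111 107 110 108 104 105 110 121 125 131 135 174 223 235 232 231 231 231 231 232 231 230
251 106 110 109 110 111 112 110 109 106 117 122 128 127 135 172 232 234 232 231 233 235 235 236 233
252 105 106 106 109 105 106 105 107 106 103 105 118 128 129 139 189 229 235 232 231 222 210 209 207
253 102 105 108 107 108 107 113 110 106 93 77 85 121 125 129 144 192 231 236 230 147 61 65 66
254 95 103 99 106 109 106 111 115 125 115 103 56 114 123 123 126 141 189 225 219 67 30 30 35
255 83 96 101 104 107 108 107 122 138 127 125 57 108 112 121 125 131 141 176 192 94 27 39 35
256 124 85 94 99 105 106 113 122 128 115 82 73 104 113 112 125 128 137 153 171 139 60 33 35
257 215 128 84 94 104 103 106 103 103 88 89 101 102 101 110 116 127 136 151 164 161 129 51 28
258 239 210 101 87 95 102 99 107 96 92 113 106 105 108 102 111 123 137 154 161 165 163 74 35
259 239 238 184 108 89 92 105 107 109 110 106 108 103 107 104 108 121 139 152 155 152 141 68 33
260 237 237 239 192 109 85 93 104 102
[... 1329 characters left out ...]
72 72 69 65 61 57 60 71 77 74 70 61 57 56 56 66 79 86 87 88 87
66 83 81 79 79 76 76 74 72 70 71 68 64 64 66 76 85 82 75 67 60 56 61 71 82 88 89 88 88
67 83 82 79 78 74 74 74 73 71 69 66 64 63 66 76 82 83 77 71 63 60 68 82 91 94 95 92 95
68 84 81 79 78 77 74 73 72 69 70 66 64 63 65 69 78 77 74 70 64 64 80 99 107 108 107 107 106
69 84 81 80 78 77 74 74 73 72 68 66 65 64 62 66 72 71 72 68 66 69 91 111 120 120 119 119 120
70 82 80 80 77 76 74 74 73 71 69 68 66 63 62 61 67 68 70 69 65 69 89 115 125 126 125 125 125
71 81 81 80 78 76 74 74 73 70 70 65 64 62 62 60 61 66 66 65 63 64 89 114 126 126 126 125 125
72 83 82 79 79 76 75 74 73 72 69 68 65 64 61 60 59 62 62 60 58 62 88 115 125 125 126 126 125
```

The handle stays put with the button in the hole, but the dark gap suggests the button sits toward the hole's −turn edge. I'll regrip and give it a small, gentle twist that way to be sure it's fully sprung.

>>> {"api": "servo_tool", "payload": {"plan": [{"delta_pos": [0, 0, 30], "yaw": 0}, {"delta_pos": [0, 0, 60], "yaw": 0}, {"delta_pos": [0, 0, 88], "yaw": 0}, {"delta_pos": [0, 0, 88], "yaw": 0}, {"delta_pos": [0, 0, 88], "yaw": 0}]}}

```text
time_s: 15.93
position: [539.5, -175.5, 243.1]
eef_rot: [-3.139, 0.003, 0.267]
contact_force: [-0.2, 0.0, 1.2]
width: 85.6
grip_force: 0.0
```

>>> {"api": "servo_tool", "payload": {"plan": [{"delta_pos": [0, 0, 0], "yaw": 0}, {"delta_pos": [0, 0, 0], "yaw": 0}, {"delta_pos": [0, 0, 0], "yaw": 0}, {"delta_pos": [0, 0, 0], "yaw": 0}, {"delta_pos": [0, 0, 0], "yaw": 0}], "jaw": 0, "grip_force": 30}}

```text
time_s: 16.35
position: [541.0, -176.1, 245.1]
eef_rot: [3.141, -0.001, 0.267]
contact_force: [-2.2, 0.5, 5.4]
width: 32.4
grip_force: 31.2
```

>>> {"api": "servo_tool", "payload": {"plan": [{"delta_pos": [0, 0, 0], "yaw": 0.03}, {"delta_pos": [0, 0, 0], "yaw": 0.06}, {"delta_pos": [0, 0, 0], "yaw": 0.06}]}}

```text
time_s: 16.6
position: [539.9, -174.1, 244.9]
eef_rot: [-3.138, 0.0, 0.207]
contact_force: [-5.3, 6.6, 9.6]
width: 32.3
grip_force: 34.9
```

```bash
python3 - <<'E'
from h import *
o=r.observe();print(o["time_s"],o["position"],o["eef_rot"],o["contact_force"],o["torque"],o["width"])
im=r.capture("wrist")[:,:,::-1];sc=r.capture("scene")[:,:,::-1];cv2.imwrite("pics/w13.png",im);cv2.imwrite("pics/s13.png",sc)
g=cv2.cvtColor(sc,cv2.COLOR_BGR2GRAY).astype(int)
for y in range(251,260): print(y,*g[y,308:332])
g=cv2.cvtColor(im,cv2.COLOR_BGR2GRAY).astype(int)
for y in range(36,62,2): print(y,*g[y,322:354])
E
```

```text
16.6 [ 539.92254938 -174.1445869   244.90516443] [-3.13812248e+00  1.67844714e-04  2.06900766e-01] [-5.30945428  6.63459461  9.59127013] [2.09941559 1.16323581 0.79491817] 32.270083164930114
251 110 107 112 110 111 114 109 104 111 119 122 128 128 143 194 233 238 236 233 234 235 236 236 236
252 107 110 112 107 111 109 114 112 105 103 115 124 128 132 148 191 234 237 237 235 225 211 212 212
253 103 106 112 111 109 109 108 108 108 98 96 108 127 128 130 147 190 233 238 231 149 67 67 62
254 94 100 108 110 106 107 113 115 124 118 118 76 122 121 127 131 146 193 234 220 64 32 35 30
255 90 97 103 105 109 111 102 128 139 131 123 62 111 118 123 127 136 146 182 196 95 28 34 39
256 108 94 99 102 106 108 98 114 130 111 85 67 108 110 120 125 128 142 160 172 143 65 37 37
257 194 111 86 95 107 112 99 77 98 94 79 99 107 104 114 116 129 142 158 171 165 134 50 32
258 240 190 110 94 101 101 106 94 92 89 91 112 105 104 104 110 124 141 159 165 169 165 70 39
259 238 240 192 110 90 99 107 110 111 108 106 110 112 110 111 104 119 143 157 158 156 144 70 31
36 85 82 82 81 77 75 74 72 69 69 67 66 65 66 65 65 65 66
[... 599 characters left out ...]
77 70 66 63 61 63 66 77 93 100 101 99 100 101 101 101
50 85 85 83 82 82 79 77 76 77 80 88 96 100 99 97 90 85 78 70 66 62 62 71 88 98 101 102 101 101 101 101 100
52 84 84 82 81 81 79 77 76 76 74 73 73 79 83 86 84 82 79 74 69 65 68 83 95 100 101 101 103 100 101 101 100
54 84 83 84 84 81 80 79 77 73 74 72 71 70 75 77 80 81 78 75 70 66 73 88 99 101 103 102 101 100 101 100 102
56 83 84 84 82 81 80 78 76 75 73 71 70 70 69 70 71 73 75 74 67 60 69 94 115 121 119 113 110 108 108 106 109
58 85 84 85 84 82 80 78 76 76 74 72 71 69 71 68 69 68 68 65 59 54 72 105 133 143 142 139 138 137 137 137 138
60 84 85 85 83 83 80 78 76 77 75 71 72 68 69 68 69 69 67 66 64 62 70 102 131 143 144 144 143 145 144 145 143
```

After the twist, the dark gap shows on both sides of the button (scene 315–319, rows 253–257). It now sits clear within the hole, so I'll release and retreat.

>>> {"api": "servo_tool", "payload": {"plan": [{"delta_pos": [0, 0, 0], "yaw": 0}, {"delta_pos": [0, 0, 0], "yaw": 0}, {"delta_pos": [0, 0, 0], "yaw": 0}, {"delta_pos": [0, 0, 0], "yaw": 0}, {"delta_pos": [0, 0, 0], "yaw": 0}], "jaw": 100}}

```text
time_s: 17.12
position: [540.8, -176.2, 244.1]
eef_rot: [3.141, 0.0, 0.207]
contact_force: [-0.2, 0.1, 0.1]
width: 85.5
grip_force: 0.0
```

>>> {"api": "servo_tool", "payload": {"plan": [{"delta_pos": [0, 0, -15], "yaw": 0}, {"delta_pos": [0, 0, -40], "yaw": 0}, {"delta_pos": [0, 0, -75], "yaw": 0}, {"delta_pos": [0, 0, -110], "yaw": 0}, {"delta_pos": [0, 0, -110], "yaw": 0}]}}

```text
time_s: 17.53
position: [542.6, -177.0, 360.8]
eef_rot: [3.136, -0.007, 0.207]
contact_force: [1.2, -0.3, 1.4]
width: 85.6
grip_force: 0.0
```

>>> {"api": "servo_tool", "payload": {"plan": [{"delta_pos": [0, 0, 0], "yaw": 0}, {"delta_pos": [0, 0, 0], "yaw": 0}, {"delta_pos": [0, 0, 0], "yaw": 0}, {"delta_pos": [0, 0, 0], "yaw": 0}]}}

```text
time_s: 17.87
position: [540.3, -175.8, 352.9]
eef_rot: [-3.14, 0.002, 0.207]
contact_force: [-0.3, 0.3, -0.1]
width: 85.3
grip_force: 0.0
```

```bash
python3 - <<'E'
from h import *
o=r.observe();print(o["time_s"],o["position"],o["contact_force"],o["width"])
sc=r.capture("scene")[:,:,::-1];cv2.imwrite("pics/s14.png",sc)
g=cv2.cvtColor(sc,cv2.COLOR_BGR2GRAY).astype(int)
for y in range(251,260): print(y,*g[y,308:332])
a=cv2.cvtColor(cv2.imread("pics/s13.png"),cv2.COLOR_BGR2GRAY).astype(int)
print(np.abs(a-g)[215:265,285:330].mean())
E
```

```text
17.8667 [ 540.25968639 -175.82463947  352.91432631] [-0.34931266  0.29386926 -0.06116538] 85.32992889151144
251 108 108 109 107 111 109 107 106 109 111 120 125 123 137 176 231 235 232 232 232 233 235 234 234
252 104 103 107 107 110 109 110 111 100 102 112 114 124 126 145 189 228 236 233 232 222 208 207 210
253 99 99 103 108 107 110 107 110 107 99 71 87 122 128 127 140 189 231 237 228 143 63 70 65
254 94 105 100 108 108 106 105 115 121 110 102 56 117 122 125 130 142 190 227 219 63 29 32 37
255 81 97 103 101 105 109 110 122 134 131 123 58 109 116 121 127 131 148 180 193 93 30 35 35
256 128 83 94 101 102 104 110 119 124 111 83 59 103 111 112 124 126 137 152 166 138 57 37 43
257 211 132 86 92 102 106 103 102 106 91 92 99 107 102 108 118 123 137 152 164 169 125 53 33
258 238 213 105 88 94 100 107 101 99 94 109 107 110 106 102 112 120 140 158 157 164 159 69 30
259 237 237 188 106 88 101 103 98 107 105 109 104 109 109 101 108 118 140 153 156 159 144 64 34
3.655111111111111
```

```bash
python3 - <<'E'
from h import *
G={n:cv2.cvtColor(cv2.imread(f"pics/{n}.png"),cv2.COLOR_BGR2GRAY).astype(int) for n in("s8","s9","s10","s14")}
for n in("s8","s10"):
    print(n)
    for y in range(249,261): print(y,*G[n][y,308:326])
f=r.capture("wrist")[:,:,::-1];W=cam("wrist");cv2.imwrite("pics/w14.png",f)
p=np.load("p.npy")
for b in(-45,-50,-55):
    q=p.copy();q[4]=np.radians(b);print(b,[proj(W,pts(q,k)[2]).round(1) for k in(0,11,13,15.5)])
g=cv2.cvtColor(f,cv2.COLOR_BGR2GRAY).astype(int);u=proj(W,pts(p)[2]).astype(int);print(u)
for y in range(u[1]-8,u[1]+18): print(y,*g[y,u[0]-38:u[0]+18])
E
```

```text
s8
249 113 118 123 120 122 120 112 103 120 131 170 229 234 232 233 233 234 232
250 120 122 119 124 122 110 108 109 114 123 130 175 232 236 235 234 232 233
251 121 121 122 116 115 107 109 109 111 115 120 140 189 233 236 232 233 234
252 116 118 117 116 115 114 110 107 103 112 112 123 135 191 230 236 234 234
253 139 113 99 107 108 114 113 126 154 162 118 116 127 136 192 234 236 233
254 210 174 100 97 108 110 120 154 204 194 132 111 114 124 148 208 237 237
255 243 237 145 92 101 104 115 149 166 153 126 96 113 116 126 152 215 226
256 237 235 208 132 92 101 109 117 120 109 92 90 110 114 121 128 146 175
257 234 237 239 209 110 93 100 99 108 98 102 113 108 107 113 118 129 160
258 235 236 238 235 185 115 91 96 98 103 106 111 103 106 106 112 118 133
259 237 235 237 239 237 194 116 90 103 110 110 111 106 103 104 104 110 123
260 235 235 236 237 241 240 192 115 90 106 111 108 106 108 105 105 103 123
s10
249 111 112 113 110 109 107 106 114 125 121 131 132 150 210 233 235 235 234
250 111 108 108 108 112 109 106 104 113 123 126 131 130 155 208 236 233 231
251 106 109 109 111 107 110 109 110 106 102 
[... 5150 characters left out ...]
 90 90 90 90 87 87 87 83 83 83 80 78 78 75 74 73 72 69 67 66 63 62 62 60 60 59 57 57 67 91 115 125 128 127 128 127 127
76 125 125 126 126 128 127 129 126 128 129 126 126 127 124 117 103 92 90 91 91 91 90 89 89 87 87 84 84 83 81 78 77 76 74 73 72 70 68 67 65 63 62 60 59 60 59 57 65 89 114 123 126 127 127 128 128
77 125 125 126 126 126 128 127 127 127 127 127 127 125 125 118 104 94 91 91 90 91 90 89 88 87 86 85 84 82 81 80 78 74 74 73 73 70 68 66 64 62 62 59 60 60 58 58 62 87 114 123 125 127 127 128 126
78 124 126 126 126 127 127 127 127 127 127 127 127 126 126 119 104 93 89 91 91 90 89 87 87 86 84 86 83 82 81 79 76 74 74 75 73 70 69 65 64 63 62 60 62 59 57 57 63 86 113 124 126 126 129 128 128
```

The button looks dimmer than when bare (peak 134 vs 204), so it may still be held partly in by the hole's edge. I'll do a proper ratchet twist: pre-turn the open gripper back, grip, then turn further.

>>> {"api": "servo_tool", "payload": {"plan": [{"delta_pos": [0, 0, 35], "yaw": -0.06}, {"delta_pos": [0, 0, 70], "yaw": -0.12}, {"delta_pos": [0, 0, 105], "yaw": -0.16}, {"delta_pos": [0, 0, 108], "yaw": -0.16}, {"delta_pos": [0, 0, 108], "yaw": -0.16}]}}

```text
time_s: 18.38
position: [539.4, -175.4, 244.8]
eef_rot: [-3.138, 0.003, 0.365]
contact_force: [0.7, -1.0, 0.8]
width: 85.7
grip_force: 0.0
```

>>> {"api": "servo_tool", "payload": {"plan": [{"delta_pos": [0, 0, 0], "yaw": 0}, {"delta_pos": [0, 0, 0], "yaw": 0}, {"delta_pos": [0, 0, 0], "yaw": 0}, {"delta_pos": [0, 0, 0], "yaw": 0}, {"delta_pos": [0, 0, 0], "yaw": 0}], "jaw": 0, "grip_force": 45}}

```text
time_s: 18.8
position: [541.5, -177.0, 247.7]
eef_rot: [3.139, -0.001, 0.366]
contact_force: [-0.4, -3.5, 4.7]
width: 32.7
grip_force: 43.4
```

>>> {"api": "servo_tool", "payload": {"plan": [{"delta_pos": [0, 0, 0], "yaw": 0.04}, {"delta_pos": [0, 0, 0], "yaw": 0.08}, {"delta_pos": [0, 0, 0], "yaw": 0.12}, {"delta_pos": [0, 0, 0], "yaw": 0.16}, {"delta_pos": [0, 0, 0], "yaw": 0.16}]}}

```text
time_s: 19.22
position: [540.0, -173.8, 246.7]
eef_rot: [-3.137, -0.0, 0.206]
contact_force: [-3.5, 6.6, 7.0]
width: 32.0
grip_force: 46.9
```

```bash
cat > st.py <<'E'
from h import *
import sys
o=r.observe();print(o["time_s"],o["position"],o["eef_rot"][2],o["contact_force"],o["torque"],o["width"])
sc=r.capture("scene")[:,:,::-1];cv2.imwrite(f"pics/s{sys.argv[1]}.png",sc)
g=cv2.cvtColor(sc,cv2.COLOR_BGR2GRAY).astype(int)
for y in range(251,260): print(y,*g[y,308:328])
E
python3 st.py 15
```

```text
19.2167 [ 540.01848249 -173.84887388  246.70700338] 0.20624495232953977 [-3.54242214  6.63916128  7.00128888] [2.31127873 0.78269144 0.75276897] 31.997876096088923
251 111 111 110 112 116 115 108 111 108 119 122 127 135 142 171 232 236 234 232 234
252 109 114 110 115 112 111 113 111 108 105 114 122 127 132 144 192 235 237 235 236
253 104 108 106 107 110 109 109 113 109 96 82 105 128 134 131 145 190 233 239 232
254 97 103 113 109 114 106 114 121 124 111 76 81 123 124 131 132 148 192 231 222
255 89 97 102 107 107 109 101 130 140 127 92 68 115 125 123 128 133 148 183 204
256 134 86 99 105 107 103 88 119 131 113 84 72 111 109 117 122 131 144 156 169
257 213 110 92 99 107 102 78 80 99 94 81 108 111 106 111 122 129 139 157 171
258 240 191 110 91 101 109 106 79 80 89 92 113 110 107 105 117 127 139 156 166
259 241 238 190 113 88 100 106 112 107 111 108 106 112 106 105 108 122 143 161 158
```

>>> {"api": "servo_tool", "payload": {"plan": [{"delta_pos": [0, 0, 0], "yaw": 0.04}, {"delta_pos": [0, 0, 0], "yaw": 0.08}, {"delta_pos": [0, 0, 0], "yaw": 0.08}]}}

```text
time_s: 19.52
position: [539.1, -172.0, 246.9]
eef_rot: [-3.134, 0.001, 0.128]
contact_force: [-8.2, 13.9, 12.9]
width: 32.3
grip_force: 63.9
```

```bash
python3 st.py 16
```

```text
19.5167 [ 539.10195436 -171.95612102  246.87001699] 0.12840425059544347 [-8.22877484 13.91363669 12.93945935] [4.42194435 1.99667155 1.6813631 ] 32.26858340597306
251 107 113 110 116 112 112 111 111 116 118 123 129 134 147 195 230 237 234 235 234
252 112 109 111 110 116 115 105 111 110 110 119 127 125 135 146 191 234 238 234 235
253 106 110 110 111 111 113 117 113 111 109 110 119 125 128 135 147 192 236 236 232
254 98 104 113 109 111 111 114 119 124 117 120 107 124 121 133 136 152 210 236 228
255 90 100 107 109 110 104 114 134 137 130 131 85 114 120 128 131 140 150 196 208
256 110 92 97 106 106 105 98 120 134 112 90 92 112 107 122 125 135 144 159 172
257 194 113 94 104 105 98 68 85 94 80 88 105 109 112 117 119 129 140 159 171
258 241 193 114 87 103 105 87 66 73 79 104 114 108 110 107 113 128 145 160 164
259 241 241 198 116 94 102 107 113 114 114 107 115 107 109 110 111 132 144 159 155
```

>>> {"api": "servo_tool", "payload": {"plan": [{"delta_pos": [0, 0, 0], "yaw": 0}, {"delta_pos": [0, 0, 0], "yaw": 0}, {"delta_pos": [0, 0, 0], "yaw": 0}, {"delta_pos": [0, 0, 0], "yaw": 0}, {"delta_pos": [0, 0, 0], "yaw": 0}], "jaw": 100}}

```text
time_s: 19.98
position: [540.9, -176.3, 246.2]
eef_rot: [3.141, -0.0, 0.126]
contact_force: [-0.1, 0.0, 0.0]
width: 85.4
grip_force: 0.0
```

```bash
python3 st.py 17
```

```text
19.9833 [ 540.86360922 -176.31970506  246.21440372] 0.1264116304703793 [-0.14582608  0.03814866  0.01388036] [-0.0453523   0.00220486  0.03823615] 85.43724283579515
251 112 110 112 112 115 121 111 106 113 116 121 131 133 139 164 229 239 237 235 235
252 113 110 106 116 110 113 112 105 105 103 111 127 125 134 141 177 232 238 237 235
253 99 105 111 107 109 114 112 113 112 97 85 108 120 130 132 140 174 231 240 234
254 98 105 109 109 108 112 110 119 123 104 79 75 121 120 123 135 140 175 229 218
255 100 95 101 104 108 108 113 131 138 121 86 61 114 115 122 130 134 142 162 191
256 178 81 97 101 111 104 99 112 126 113 85 75 109 114 120 121 130 143 159 175
257 238 128 87 98 109 100 76 74 102 93 80 105 109 109 111 121 127 141 158 173
258 240 214 134 84 99 103 104 92 83 90 97 111 112 106 106 114 125 138 158 166
259 240 240 214 134 86 99 106 109 107 113 109 110 109 109 111 108 120 147 155 163
```

Twisting further now hits a firm stop, and on release the button sits centred with gaps on both sides, so it's out and locking. I'll retreat and hand in.

>>> {"api": "servo_tool", "payload": {"plan": [{"delta_pos": [0, 0, -15], "yaw": 0}, {"delta_pos": [0, 0, -40], "yaw": 0}, {"delta_pos": [0, 0, -75], "yaw": 0}, {"delta_pos": [0, 0, -110], "yaw": 0}, {"delta_pos": [0, 0, -110], "yaw": 0}]}}

```text
time_s: 20.45
position: [542.5, -177.0, 362.8]
eef_rot: [3.137, -0.008, 0.127]
contact_force: [0.6, -0.2, 0.0]
width: 85.2
grip_force: 0.0
```

>>> {"api": "servo_tool", "payload": {"plan": [{"delta_pos": [0, 0, 0], "yaw": 0}, {"delta_pos": [0, 0, 0], "yaw": 0}, {"delta_pos": [0, 0, 0], "yaw": 0}, {"delta_pos": [0, 0, 0], "yaw": 0}]}}

```text
time_s: 20.78
position: [540.3, -175.8, 354.9]
eef_rot: [-3.14, 0.002, 0.127]
contact_force: [-0.9, 0.5, 0.6]
width: 85.4
grip_force: 0.0
```

```bash
python3 st.py 18; python3 -c "
from station import r
print(r.sign_off())"
```

```text
20.7833 [ 540.25913124 -175.84694773  354.90535509] 0.12670185859118588 [-0.88724584  0.49330403  0.62985857] [-0.06033691  0.0236899   0.01348115] 85.3983932531432
251 102 104 110 107 109 111 109 103 107 119 125 123 126 132 162 227 236 233 231 234
252 105 109 110 112 107 112 111 106 103 102 108 123 126 130 139 172 227 235 233 233
253 99 104 107 109 111 108 110 109 102 88 80 103 121 125 125 139 168 225 238 230
254 93 104 107 109 107 103 109 117 122 104 78 71 115 116 122 130 140 172 222 216
255 97 92 105 105 108 103 107 125 134 121 92 59 110 118 123 125 132 137 159 185
256 172 83 96 102 110 100 94 111 129 116 81 74 106 112 116 124 124 136 153 172
257 236 125 82 99 98 97 78 70 95 87 83 100 106 103 104 115 123 136 155 171
258 238 211 124 82 98 104 100 89 80 88 88 113 106 98 108 112 122 135 159 160
259 236 237 210 129 86 98 100 109 109 106 108 109 108 109 106 106 118 138 153 152
the job is handed in; nothing more can be done
None
```

I slid the handle half home onto the stub, released it, backed the arm clear and handed the job in at 20.8 s; a 20 N pull and a firm stop when twisted indicate the button locked, but the lock reading isn't visible to me and hand-in returned no verdict.

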